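# Hang the burnishers in the locking caddy

### The job

Put the burnishers away in the caddy: pull its knob straight out to the stop to free the slots, draw each burnisher straight up out of its light stand so that the stand stays upright on the table where it is, and hang every one upright by its shoulder, deep in a slot of its own. When all hang, push the knob fully home to lock them in. Leave the empty stands standing and the other things on the bench alone.

Things in the scene. Friction and masses are not known exactly. Their poses are not given: they have to be found in the camera images.
- tool1: ball-ended burnisher in stand1 (all alike, 90 g, may be absent): 18 mm steel ball at the bottom, 10 mm shaft, then a 25 mm diameter straight wooden handle, its flat lower shoulder 79 mm and its top 154 mm above the ball's underside. Origin: the ball's underside; z runs up to the handle. At the start the shoulder rests on the stand's top
- stand1: light (45 g) plywood stand, loose on the table: square foot 56 mm wide and 6 mm thick, square column 36 mm wide, 90 mm high in all, square bore 21 mm wide and 84 mm deep from the top (1.5 mm of play round the ball); empty if its burnisher is absent. Origin: centre of the underside; z up
- tool2: ball-ended burnisher in stand2 (all alike, 90 g, may be absent): 18 mm steel ball at the bottom, 10 mm shaft, then a 25 mm diameter straight wooden handle, its flat lower shoulder 79 mm and its top 154 mm above the ball's underside. Origin: the ball's underside; z runs up to the handle. At the start the shoulder rests on the stand's top
- stand2: light (45 g) plywood stand, loose on the table: square foot 56 mm wide and 6 mm thick, square column 36 mm wide, 90 mm high in all, square bore 21 mm wide and 84 mm deep from the top (1.5 mm of play round the ball); empty if its burnisher is absent. Origin: centre of the underside; z up
- tool3: ball-ended burnisher in stand3 (all alike, 90 g, may be absent): 18 mm steel ball at the bottom, 10 mm shaft, then a 25 mm diameter straight wooden handle, its flat lower shoulder 79 mm and its top 154 mm above the ball's underside. Origin: the ball's underside; z runs up to the handle. At the start the shoulder rests on the stand's top
- stand3: light (45 g) plywood stand, loose on the table: square foot 56 mm wide and 6 mm thick, square column 36 mm wide, 90 mm high in all, square bore 21 mm wide and 84 mm deep from the top (1.5 mm of play round the ball); empty if its burnisher is absent. Origin: centre of the underside; z up
- tool4: ball-ended burnisher in stand4 (all alike, 90 g, may be absent): 18 mm steel ball at the bottom, 10 mm shaft, then a 25 mm diameter straight wooden handle, its flat lower shoulder 79 mm and its top 154 mm above the ball's underside. Origin: the ball's underside; z runs up to the handle. At the start the shoulder rests on the stand's top
- stand4: light (45 g) plywood stand, loose on the table: square foot 56 mm wide and 6 mm thick, square column 36 mm wide, 90 mm high in all, square bore 21 mm wide and 84 mm deep from the top (1.5 mm of play round the ball); empty if its burnisher is absent. Origin: centre of the underside; z up
- caddy: free-standing wooden caddy, 2.2 kg, on a steel base 130 x 254 x 12 mm (x, y, z). Shelf 8 mm thick from x = -25 to +26 mm, its top 115 mm up, with four slots open to -x (the robot's side). End panels as high as the shelf, 60 mm deep, out to y = +-127 mm. Origin: centre of the underside; x away from the robot, y along the row of slots towards the knob, z up
- slot1 (a point): where a hung burnisher's axis meets the shelf top in slot 1: caddy x = -4, y = -82.5 , z = 115 mm. The slot is 16 mm wide, ends at x = +5 mm; the shoulder lies flat on the shelf, the burnisher's origin then 36 mm above the caddy's. The ball does not pass the slot: the shaft comes in sideways from the open (-x) end, ball below the shelf
- slot2 (a point): where a hung burnisher's axis meets the shelf top in slot 2: caddy x = -4, y = -27.5 , z = 115 mm. The slot is 16 mm wide, ends at x = +5 mm; the shoulder lies flat on the shelf, the burnisher's origin then 36 mm above the caddy's. The ball does not pass the slot: the shaft comes in sideways from the open (-x) end, ball below the shelf
- slot3 (a point): where a hung burnisher's axis meets the shelf top in slot 3: caddy x = -4, y = +27.5 , z = 115 mm. The slot is 16 mm wide, ends at x = +5 mm; the shoulder lies flat on the shelf, the burnisher's origin then 36 mm above the caddy's. The ball does not pass the slot: the shaft comes in sideways from the open (-x) end, ball below the shelf
- slot4 (a point): where a hung burnisher's axis meets the shelf top in slot 4: caddy x = -4, y = +82.5 , z = 115 mm. The slot is 16 mm wide, ends at x = +5 mm; the shoulder lies flat on the shelf, the burnisher's origin then 36 mm above the caddy's. The ball does not pass the slot: the shaft comes in sideways from the open (-x) end, ball below the shelf
- keeper (a joint): steel keeper sliding under the shelf along caddy +y, worked by the knob (m). 0 = in: hooks across the slot mouths (x = -18 to -23 mm, 12 to 18 mm below the shelf top); only shafts with their axis beyond x = -12 mm clear them. 0.028 = out against its stop, slots free. About 2.5 N of friction; stays where it is left
- knob (a point): centre of the push-pull knob: black, 28 mm diameter, 26 mm long, axis along caddy y, on a 10 mm rod at the caddy's +y end, 100 mm up; at caddy x = +18, y = +171 mm when in, it moves with the keeper. Can be pinched from above across its diameter (fingers closing along caddy x)
- sanding_block: cork sanding block 75 x 32 x 26 mm, among the stands; bystander, to be left alone. Origin: underside
- mallet: wooden mallet lying flat, 200 mm long; bystander, to be left alone
- plaster_head: small plaster head 100 mm high, 58 mm wide; bystander, to be left alone. Origin: underside
- varnish_jar: amber glass jar 75 mm high, 56 mm wide; bystander, to be left alone. Origin: underside
- limewood_offcut: limewood block 90 x 50 x 35 mm; bystander, to be left alone. Origin: underside
- tape_roll: roll of paper tape lying flat, 84 mm wide, 24 mm high; bystander, to be left alone. Origin: underside
Mind the look-alikes: they are no part of the job. What is shaped like the stand3 but yellow is not meant. Leave any black look-alike of the stand4 alone.

How it is judged:
By the outcome, as a careful person would: the job done as asked, in the order asked, and still so for the second after the job is handed in, with the robot touching nothing.
Of tool1, tool2, tool3, tool4 only 2 to 4 are there at a start; the rules pass over those that are not, and their reading is None.
At some moment in a run one of caddy may be knocked a few centimetres aside while the robot is not near it.
It also fails if it takes over 210 s, if anything falls off the work surface, if the arm or the gripper's body presses on something with over 40 N, if the wrist force passes 120 N, or if a joint passes its speed limit or range.

### The arm

A 7-joint arm with a two-finger parallel gripper is mounted at the origin on the work surface. World frame = base frame: x ahead of the robot, y to its left, z up, the work surface at z = 0. Lengths are in m, angles in rad, forces in N, time in s.
With the tool pointing down it reaches from about 0.4 to 0.85 m from the base axis. Payload 10.4 kg.
Tool frame: the origin (TCP) lies on the centre line of the jaws, within the pads' length; the fingertips stand 17 mm ahead of it and the grasp point (between the pads) lies 2 mm behind it; z points along the fingers, y is the line along which they close (so a half turn about z gives the same grasp; the last joint's range is limited). The gripper opens to 85 mm and grips with 20 to 120 N. Pads are 22 mm wide; open, the fingers measure 114 mm over their backs; the gripper's body (76 mm by 85 mm) begins 54 mm behind the grasp point. The pads swing forward as they close: fully open they stand 13 mm farther back than shut.
Start: joints at [-1.369, 0.332, -0.065, 1.46, 0.022, 1.35, -0.088], TCP at [0.139, 0.609, 0.248] pointing down, gripper open.
Joint ranges: [-2.6, 2.6], [-0.5, 2.12], [-1.47, 1.34], [0.16, 2.42], [-1.27, 4.41], [0.06, 2.06], [-2.6, 2.6]. Speed limits (rad/s): [2.22, 2.22, 2.79, 2.79, 3.14, 3.14, 3.14].

### API

Orientations are given as a unit quaternion [x, y, z, w].
In Python, from workcell import get_obs, optics, job gives the robot as it stands. The module is installed in compiled form; this text tells all that it offers.
- The arm moves only by the tool send_rows, never from a script. Its argument "plan" is a list that holds one entry, the list of rows, each a list of 7 numbers: the turn, a rotation vector about the tool's x, y, z in units of 1.5 rad (1.0 is 1.5 rad), then the shift along the tool's x, y, z in units of 20 cm (1.0 is 20 cm), then the opening, from 0 (shut) to 1 (fully open). A call has 1 to 20 rows; each row shifts and turns the commanded pose from where the row before left it, along the tool's axes as they then stand; what a row does not reach is not made up. A row lasts 1/12 s, in which the tool goes at most 41.7 mm and 7.16 degrees, less where a joint would pass 70% of its speed; a pose out of reach is approached as far as the arm can. A call with a number of a shift or a turn outside -1 to 1 is refused whole. A call with a gripper value outside its range is refused whole. The fingers move at their own pace and stop on an object; "squeeze" is the grip in N (left out, the last holds). Time passes only in rows, so rows that do not move let the fingers close. It gives the time, the measured TCP pose, the force, the opening and the grip force at its end, in the units of the state.
- get_obs(): the state, without advancing time (a new reading comes with each control period).
- optics.camera(name): name is "scene" or "top" or "wrist"; returns the picture (480x640x3 uint8, red, green, blue); there is no depth.
- optics.get_calibration(name): a dict with "intrinsics" (3x3 intrinsics, pixels), "distortion" ([k1, k2, p1, p2, k3] as OpenCV has them; the pictures are not rectified), "world_from_camera" (4x4, takes a point from camera to world coordinates); the wrist camera has in their place "T_tool_cam" (4x4, takes a point from camera to tool coordinates, whose origin is the TCP and whose axes are the flange's). Camera axes: x right, y up, looking along -z (the intrinsics and any distortion apply to the point x, -y, -z); pixel columns grow to the right and rows downward; lengths in m; the calibration is good to about 2 mm. A picture is of the moment at which its call begins: read the wrist's pose just before it. get_calibration takes no time and is no camera call.
- job.hand_in(): hands the job in; it is judged then, once.
The state is a dict: "clock": time; "joint_pos": joint angles; "joint_velocities": joint speeds; "tau": joint torques, N m; "position": TCP position; "ee_rot": TCP orientation; "ft_force": force on the tool from outside, world axes, zero at the start; "torque": the same for the moment, N m; "grip_width": opening from 0.0 (shut) to 1.0 (fully open); "grasp_force": force on a finger pad.
Only numpy, scipy, OpenCV 4.12 (cv2) and the standard library are available. Lean on these libraries where they do the work, as an engineer would, in place of code of your own. Each camera call takes 0.05 s, during which the arm holds its last target. There are 200 camera calls.

## Working session

There is one attempt and no reset: what is moved stays moved. The work goes in short steps, Python scripts to look and compute and a tool call to move; the robot and the scene stay as the last step left them, time stands still between calls to the robot, and variables do not carry over. Pictures are saved under pics/ and viewed, at most 14 in all, crops included, and the job is handed in when it is done.

Besides the shell and the picture viewer there is one more tool, called after ">>>" as a command line: name --argument value ..., lists and objects as JSON in quotes. send_rows: Moves the arm, as the interface text tells. Its arguments: {"type":"object","properties":{"plan":{"type":"array"},"squeeze":{"type":"number"}},"required":["plan"]}

```bash
mkdir -p pics
cat > h.py <<'E'
import numpy as np, cv2
from workcell import get_obs, optics, job
from scipy.spatial.transform import Rotation as R
def cal(n):
    c=optics.get_calibration(n); K=np.array(c["intrinsics"],float); D=np.array(c["distortion"],float)
    if "world_from_camera" in c: T=np.array(c["world_from_camera"])
    else:
        o=get_obs(); W=np.eye(4); W[:3,:3]=R.from_quat(o["ee_rot"]).as_matrix(); W[:3,3]=o["position"]; T=W@np.array(c["T_tool_cam"])
    return K,D,T
def ray(c,uv):
    K,D,T=c; p=cv2.undistortPoints(np.array([[uv]],float),K,D)[0,0]
    return T[:3,3], T[:3,:3]@np.array([p[0],-p[1],-1.])
def atz(c,uv,z):
    o,d=ray(c,uv); return o+d*(z-o[2])/d[2]
def proj(c,P):
    K,D,T=c; P=np.atleast_2d(np.array(P,float)); q=(P-T[:3,3])@T[:3,:3]; q[:,1:]*=-1
    return cv2.projectPoints(q,np.zeros(3),np.zeros(3),K,D)[0][:,0]
def snap(n,f):
    c=cal(n); im=optics.camera(n); cv2.imwrite("pics/"+f,im[:,:,::-1]); return c,im
E
python3 - <<'E'
from h import *
for n in("top","scene","wrist"):
    c,im=snap(n,n+"0.png"); print(n,c[0].round(1).tolist(),c[1],c[2].round(3).tolist())
o=get_obs();print(o)
E
```

```text
top [[614.8, 0.0, 315.6], [0.0, 614.8, 232.6], [0.0, 0.0, 1.0]] [-0.18324948  0.          0.          0.          0.        ] [[-0.021, 0.995, -0.101, 0.356], [-1.0, -0.02, 0.008, -0.016], [0.006, 0.101, 0.995, 1.81], [0.0, 0.0, 0.0, 1.0]]
scene [[442.0, 0.0, 319.0], [0.0, 442.0, 243.6], [0.0, 0.0, 1.0]] [-0.10885789  0.          0.          0.          0.        ] [[-0.866, -0.337, 0.37, 0.886], [0.501, -0.579, 0.643, 0.608], [-0.002, 0.742, 0.67, 0.77], [0.0, 0.0, 0.0, 1.0]]
wrist [[430.7, 0.0, 322.0], [0.0, 430.7, 241.8], [0.0, 0.0, 1.0]] [0.02235369 0.         0.         0.         0.        ] [[0.223, -0.939, -0.261, 0.073], [0.975, 0.215, 0.061, 0.624], [-0.001, -0.268, 0.963, 0.373], [0.0, 0.0, 0.0, 1.0]]
{'clock': 0.15, 'joint_pos': array([-1.36861221,  0.33267751, -0.06465056,  1.46068362,  0.021584  ,
        1.34988674, -0.08850495]), 'joint_velocities': array([ 1.32472382e-03, -2.13836901e-03, -1.11066782e-03, -1.74053704e-03,
       -8.75094689e-05,  5.22373372e-04,  4.42345203e-04]), 'tau': array([ 5.57416206e-04, -6.25831962e+01,  4.92890168e-02, -3.91852140e+01,
        1.63977477e-02,  7.41633063e-03, -5.36639550e-05]), 'position': array([0.13927887, 0.60904429, 0.24776022]), 'ee_rot': array([ 1.12175274e-01,  9.93688320e-01, -4.79323525e-04, -3.40988193e-05]), 'ft_force': array([-0.25989978,  0.61896148, -0.31056629]), 'torque': array([ 0.03675372, -0.00428186, -0.00240896]), 'grasp_force': 0.0, 'grip_width': 1.0032190415590339}
```

View pics/top0.png

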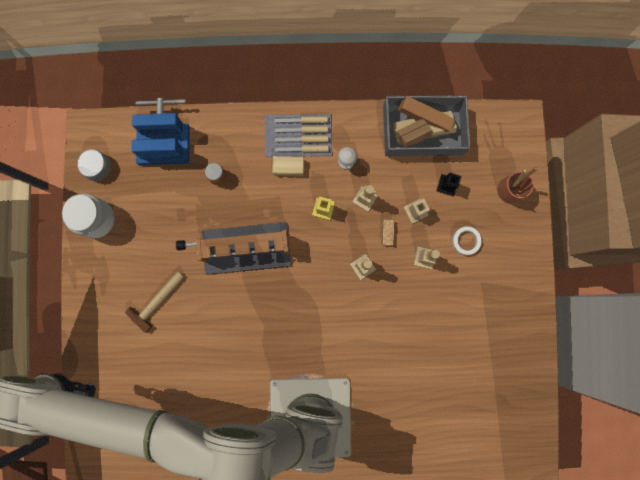

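View pics/scene0.png

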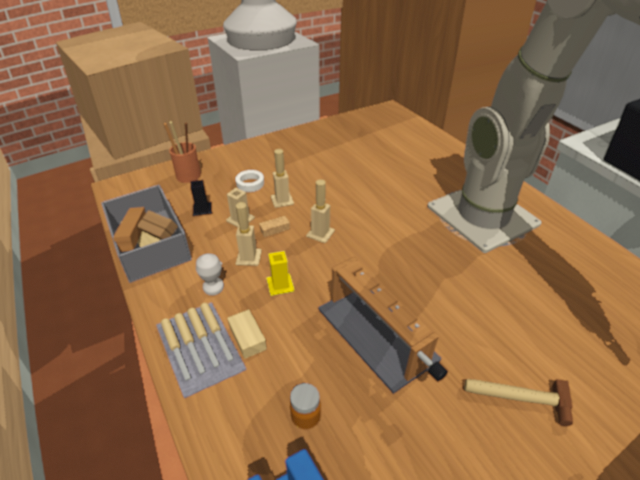

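Top view: tools stand at (366,198), (363,267) and (427,258). The natural stand at (417,210) is empty. The look-alikes are the yellow stand at (323,208) and the black one at (449,184). The caddy is at (246,247) with its knob at (181,245). Next a close crop.

Run:
```python
import cv2
im=cv2.imread("pics/top0.png")
a=cv2.resize(im[215:280,170:300],None,fx=6,fy=6,interpolation=cv2.INTER_CUBIC)
b=cv2.resize(im[170:285,340:470],None,fx=5,fy=5,interpolation=cv2.INTER_CUBIC)
cv2.imwrite("pics/c1.png",a);cv2.imwrite("pics/c2.png",b)
from h import *
c=cal("top")
for n,uv,z in [("t1",(370,189),.165),("t2",(369,263),.165),("t3",(434,255),.165),("empty",(419,207),.09),("cad slotmid",(243,249),.115),("knob",(181,245),.1)]: print(n,atz(c,uv,z).round(3))
```

```text
t1 [ 0.639 -0.179  0.165]
t2 [ 0.438 -0.17   0.165]
t3 [ 0.455 -0.347  0.165]
empty [ 0.598 -0.325  0.09 ]
cad slotmid [0.486 0.173 0.115]
knob [0.502 0.35  0.1  ]
```

View pics/c1.png

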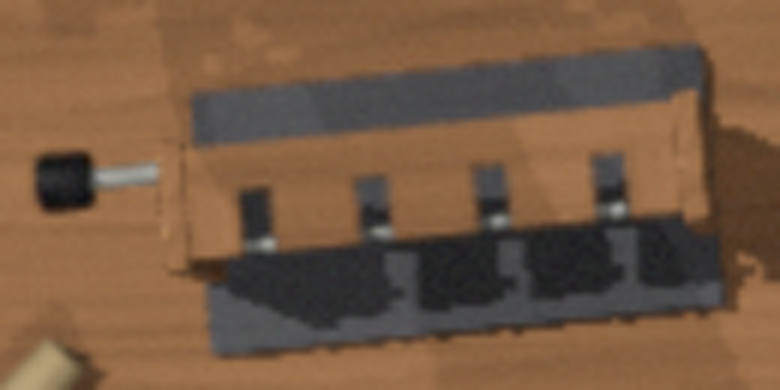

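View pics/c2.png

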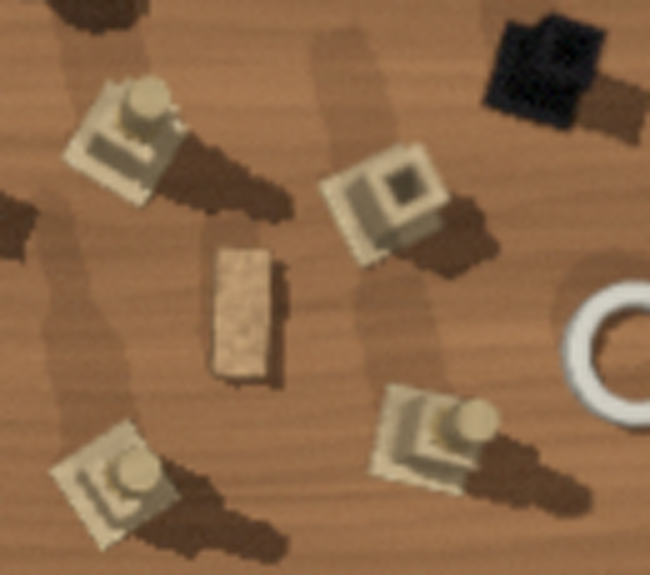

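Three burnishers are present, and the chosen ones are the pale stands with a round handle top. The empty pale stand and the yellow and black ones are left alone. Now I fit the caddy pose.

```bash
cat >> h.py <<'E'
from scipy.optimize import least_squares
def fitcaddy(c,L,p0=(0.49,0.18,0.1),kd=None):
    """L: list of (caddy xyz mm, uv)"""
    P=np.array([l[0] for l in L],float)/1e3; U=np.array([l[1] for l in L],float)
    f=lambda p:(proj(c,P@R.from_euler('z',p[2]).as_matrix().T+[p[0],p[1],0])-U).ravel()
    s=least_squares(f,p0,loss='soft_l1'); return s.x,f(s.x).reshape(-1,2)
def cad(p,xyz):
    return R.from_euler('z',p[2]).apply(np.array(xyz)/1e3)+[p[0],p[1],0]
def delta(target,ydir=None):
    """shift in tool axes, units of 20cm, to TCP target; turn about tool z (units 1.5rad) to bring tool y along ydir (mod pi); shift first"""
    o=get_obs(); r=R.from_quat(o["ee_rot"]); M=r.as_matrix()
    print("shift",(M.T@(np.array(target)-o["position"])/.2).round(4),"clock",round(o["clock"],2),"pos",np.round(o["position"],4))
    t=np.cross(M[:,2],[0,0,-1.]); print("tilt fix xyz",(M.T@t/1.5).round(4))
    if ydir is not None:
        d=M.T@np.r_[ydir[:2],0]; a=np.arctan2(-d[0],d[1]); a=(a+np.pi/2)%np.pi-np.pi/2; print("turnz",(a/1.5).round(4),"J",np.round(o["joint_pos"],2))
E
python3 - <<'E'
from h import *
c=cal("top")
def px(u,v): return (u/6+170-.4,v/6+215-.4)
L=[((5,82.5,115),px(255,190)),((5,27.5,115),px(370,178)),((5,-27.5,115),px(488,166)),((5,-82.5,115),px(608,156)),
((65,127,12),px(192,93)),((65,-127,12),px(703,45)),((-65,-127,12),px(722,303)),((-65,127,12),px(212,355)),((18,171,100),px(65,181))]
p,r=fitcaddy(c,L);print(p,r.round(1).tolist())
k=cad(p,(18,171,100));print("knob",k, "tops",[atz(c,u,.165).round(4) for u in[(369.1,189.2),(367.3,263.3),(435.1,253.7)]])
delta([k[0],k[1],.22],[np.cos(p[2]),np.sin(p[2])])
E
```

```text
[0.49749627 0.17698949 0.07501528] [[-0.3, -0.2], [0.2, -0.1], [0.2, 0.0], [-0.1, -0.2], [-0.6, -0.0], [-0.3, -0.2], [0.5, 0.7], [-0.4, 0.1], [0.9, 0.0]]
knob [0.50263006 0.34885759 0.1       ] tops [array([ 0.6383, -0.1767,  0.165 ]), array([ 0.4373, -0.1658,  0.165 ]), array([ 0.4589, -0.3506,  0.165 ])]
shift [-2.0611 -0.863   0.1397] clock 0.15 pos [0.1393 0.609  0.2478]
tilt fix xyz [-0.0006  0.      0.    ]
turnz 0.8473 J [-1.37  0.33 -0.06  1.46  0.02  1.35 -0.09]
```

>>> send_rows --plan '[[[0, 0, 0, -0.1585, -0.0665, 0, 1], [0, 0, 0, -0.1585, -0.0665, 0, 1], [0, 0, 0, -0.1585, -0.0665, 0, 1], [0, 0, 0, -0.1585, -0.0665, 0, 1], [0, 0, 0, -0.1585, -0.0665, 0, 1], [0, 0, 0, -0.1585, -0.0665, 0, 1], [0, 0, 0, -0.1585, -0.0665, 0, 1], [0, 0, 0, -0.1585, -0.0665, 0, 1], [0, 0, 0, -0.1585, -0.0665, 0, 1], [0, 0, 0, -0.1585, -0.0665, 0, 1], [0, 0, 0, -0.1585, -0.0665, 0, 1], [0, 0, 0, -0.1585, -0.0665, 0, 1], [0, 0, 0, -0.1585, -0.0665, 0, 1], [0, 0, 0.077, 0, 0, 0, 1], [0, 0, 0.077, 0, 0, 0, 1], [0, 0, 0.077, 0, 0, 0, 1]]]'

```text
clock: 1.48
position: [0.503, 0.3481, 0.2478]
ee_rot: [0.285, 0.958, -0.0, -0.0]
ft_force: [-0.4, 0.7, 0.2]
grip_width: 1.001
grasp_force: 0.0
```

Run:
```python
from h import *
p=[0.4975,0.177,0.075]
k=cad(p,(18,171,100)); delta([k[0],k[1],.25],[np.cos(p[2]),np.sin(p[2])])
```

```text
shift [ 0.0034  0.0023 -0.0108] clock 1.48 pos [0.503  0.3481 0.2478]
tilt fix xyz [-0.0005 -0.0002  0.    ]
turnz 0.6116 J [-0.87  0.3   0.24  1.51 -0.07  1.34  0.37]
```

>>> send_rows --plan '[[[0, 0, 0.0765, 0, 0, 0, 1], [0, 0, 0.0765, 0, 0, 0, 1], [0, 0, 0.0765, 0, 0, 0, 1], [0, 0, 0.0765, 0, 0, 0, 1], [0, 0, 0.0765, 0, 0, 0, 1], [0, 0, 0.0765, 0, 0, 0, 1], [0, 0, 0.0765, 0, 0, 0, 1], [0, 0, 0.0765, 0, 0, 0, 1], [0, 0, 0, 0.003, 0.002, 0, 1], [0, 0, 0, 0, 0, 0, 1]]]'

```text
clock: 2.32
position: [0.5027, 0.3497, 0.2481]
ee_rot: [0.676, 0.737, -0.0, -0.0]
ft_force: [-0.0, -0.4, 0.3]
grip_width: 1.002
grasp_force: 0.0
```

Run:
```python
from h import *
p=[0.4975,0.177,0.075]
k=cad(p,(18,171,100)); delta([k[0],k[1],.25],[np.cos(p[2]),np.sin(p[2])])
c,im=snap("wrist","w1.png")
print("cam",c[2][:3,3],proj(c,[k]), [proj(c,[cad(p,(5,y,115))]).round(0).tolist() for y in(82.5,27.5,-27.5)])
```

```text
shift [-0.0039 -0.0007 -0.0096] clock 2.32 pos [0.5027 0.3497 0.2481]
tilt fix xyz [-0.0002  0.0001  0.    ]
turnz 0.0069 J [-0.97  0.31  0.36  1.52 -0.11  1.34 -0.51]
cam [0.49714114 0.41760407 0.37350536] [[321.78489675 231.18090543]] [[[301.0, 364.0]], [[301.0, 433.0]], [[302.0, 496.0]]]
```

View pics/w1.png

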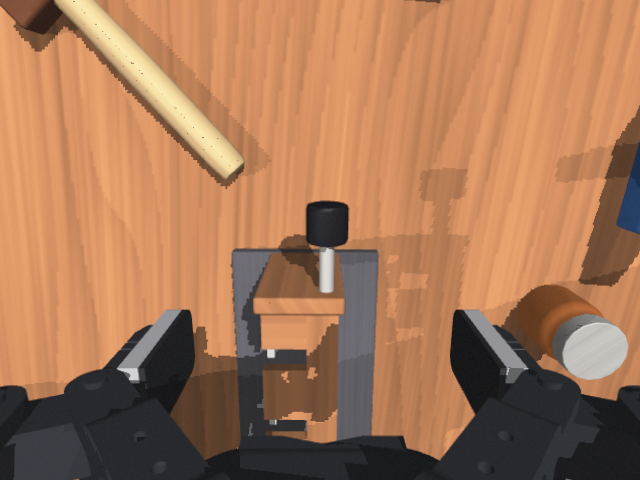

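Run:
```python
from h import *
c=cal("wrist")
L=[((5,82.5,115),(306,356.5)),((5,27.5,115),(306,426.5)),((-65,127,12),(233,250)),((65,127,12),(378,251)),((18,171,100),(327.5,223))]
p,r=fitcaddy(c,L);print(p,r.round(1).tolist())
q=optics.get_calibration("wrist"); T=np.array(q["T_tool_cam"]);print(T.round(4))
w=[proj((c[0],c[1],T),[[x,s*.0425,z]]).round(0).tolist() for z in(.004,-.002) for x in (-.011,.011) for s in(-1,1)];print(w)
```

```text
[0.5004827  0.18231048 0.07367095] [[0.3, 0.3], [0.1, 0.2], [-2.5, -1.3], [1.1, -0.6], [-0.2, 0.7]]
[[-4.000e-04  9.634e-01  2.681e-01  6.810e-02]
 [ 1.000e+00  3.000e-04  6.000e-04  2.000e-04]
 [ 5.000e-04  2.681e-01 -9.634e-01 -1.254e-01]
 [ 0.000e+00  0.000e+00  0.000e+00  1.000e+00]]
[[[196.0, 365.0]], [[448.0, 365.0]], [[191.0, 305.0]], [[453.0, 305.0]], [[191.0, 375.0]], [[453.0, 375.0]], [[185.0, 312.0]], [[458.0, 312.0]]]
```

Run:
```python
from h import *
p=[0.5005,0.1823,0.0737]
k=cad(p,(18,171,100)); delta(k,[np.cos(p[2]),np.sin(p[2])])
```

```text
shift [0.0213 0.0176 0.7407] clock 2.37 pos [0.5027 0.3496 0.2481]
tilt fix xyz [-0.0001  0.0001  0.    ]
turnz 0.0081 J [-0.97  0.31  0.36  1.52 -0.11  1.34 -0.51]
```

>>> send_rows --plan '[[[0, 0, 0.008, 0.021, 0.018, 0, 1], [0, 0, 0, 0, 0, 0.14, 1], [0, 0, 0, 0, 0, 0.14, 1], [0, 0, 0, 0, 0, 0.14, 1], [0, 0, 0, 0, 0, 0.14, 1], [0, 0, 0, 0, 0, 0.12, 1], [0, 0, 0, 0, 0, 0.06, 1], [0, 0, 0, 0, 0, 0, 0.5], [0, 0, 0, 0, 0, 0, 0.4], [0, 0, 0, 0, 0, 0, 0], [0, 0, 0, 0, 0, 0, 0], [0, 0, 0, 0, 0, 0, 0], [0, 0, 0, 0, 0, 0, 0], [0, 0, 0, 0, 0, 0, 0], [0, 0, 0, 0, 0, 0, 0]]]' --squeeze 30

```text
clock: 3.62
position: [0.5065, 0.3547, 0.102]
ee_rot: [0.682, 0.731, 0.001, -0.0]
ft_force: [-1.8, -0.3, 6.3]
grip_width: 0.316
grasp_force: 29.6
```

>>> send_rows --plan '[[[0, 0, 0, 0.015, 0, 0, 0], [0, 0, 0, 0.015, 0, 0, 0], [0, 0, 0, 0.015, 0, 0, 0], [0, 0, 0, 0.015, 0, 0, 0], [0, 0, 0, 0.015, 0, 0, 0], [0, 0, 0, 0.015, 0, 0, 0], [0, 0, 0, 0.015, 0, 0, 0], [0, 0, 0, 0.015, 0, 0, 0], [0, 0, 0, 0, 0, 0, 0]]]'

```text
clock: 4.37
position: [0.5047, 0.3789, 0.102]
ee_rot: [0.682, 0.731, 0.001, -0.0]
ft_force: [-1.9, -0.1, 5.8]
grip_width: 0.317
grasp_force: 29.7
```

>>> send_rows --plan '[[[0, 0, 0, 0.01, 0, 0, 0], [0, 0, 0, 0.008, 0, 0, 0]]]'

```text
clock: 4.53
position: [0.5047, 0.3802, 0.1019]
ee_rot: [0.682, 0.731, -0.0, 0.001]
ft_force: [-5.2, -12.4, 12.1]
grip_width: 0.316
grasp_force: 30.3
```

Run:
```python
from h import *
c,im=snap("wrist","w2.png"); d,t=snap("top","t2.png")
a=cv2.resize(t[215:280,170:300],None,fx=4,fy=4,interpolation=cv2.INTER_CUBIC)[:,:,::-1]
cv2.imwrite("pics/w2c.png",np.vstack([a,cv2.resize(im[200:480,60:580,::-1],None,fx=1,fy=1)]))
print(get_obs()["ft_force"],get_obs()["position"])
```

```text
[-5.481517   -7.45875669  9.32612395] [0.50471171 0.3801996  0.10191388]
```

View pics/w2c.png

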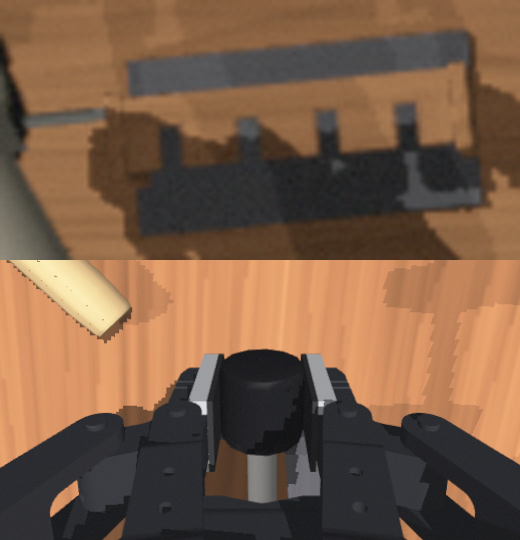

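>>> send_rows --plan '[[[0, 0, 0, 0, 0, 0, 0], [0, 0, 0, 0, 0, 0, 0], [0, 0, 0, 0.005, 0, 0, 0], [0, 0, 0, 0.005, 0, 0, 0]]]' --squeeze 60

```text
clock: 4.97
position: [0.505, 0.3805, 0.102]
ee_rot: [0.683, 0.73, -0.001, 0.001]
ft_force: [-4.3, -15.4, 12.6]
grip_width: 0.309
grasp_force: 58.4
```

>>> send_rows --plan '[[[0, 0, 0, -0.012, 0, 0, 0], [0, 0, 0, 0, 0, 0, 0.7], [0, 0, 0, 0, 0, 0, 1], [0, 0, 0, 0, 0, 0, 1], [0, 0, 0, 0, 0, 0, 1], [0, 0, 0, 0, 0, -0.1, 1], [0, 0, 0, 0, 0, -0.2, 1], [0, 0, 0, 0, 0, -0.2, 1], [0, 0, 0, 0, 0, -0.2, 1], [0, 0, 0, 0, 0, -0.1, 1], [0, 0, 0, 0, 0, 0, 1]]]' --squeeze 30

```text
clock: 5.88
position: [0.5059, 0.3824, 0.2664]
ee_rot: [0.682, 0.731, 0.004, 0.0]
ft_force: [-0.0, 0.6, -0.5]
grip_width: 0.998
grasp_force: 0.0
```

```bash
cat > det.py <<'E'
from h import *
def pts(im,lo,hi,minA=30):
    m=cv2.inRange(cv2.cvtColor(im,cv2.COLOR_RGB2HSV),lo,hi); n,l,s,ce=cv2.connectedComponentsWithStats(m)
    return [(s[i].tolist(),ce[i].round(1).tolist()) for i in range(1,n) if s[i][4]>minA]
E
python3 - <<'E'
from det import *
c,im=snap("wrist","w3.png")
p=[0.5005,0.1823,0.0737]
print(get_obs()["position"],get_obs()["ft_force"])
for n,P in [("knob28",(18,199,100)),("s4",(5,82.5,115)),("s3",(5,27.5,115)),("bl",(-65,127,12)),("br",(65,127,12))]: print(n,proj(c,[cad(p,P)]).round(1))
E
```

```text
[0.50511319 0.38195931 0.26327463] [ 0.08340298 -0.37681394 -0.32235658]
knob28 [[317.3 225.2]]
s4 [[300.6 385.3]]
s3 [[301.8 448.9]]
bl [[229.5 279.6]]
br [[368.4 278.7]]
```

View pics/w3.png

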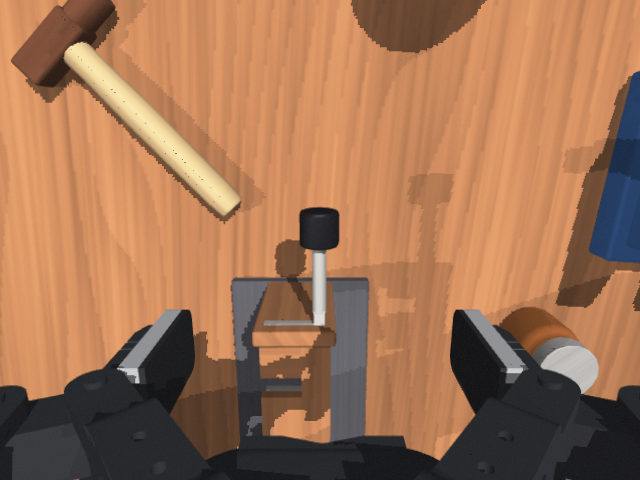

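Run:
```python
from h import *
q=optics.get_calibration("wrist")
def C(pos,quat):
    W=np.eye(4);W[:3,:3]=R.from_quat(quat/np.linalg.norm(quat)).as_matrix();W[:3,3]=pos
    return np.array(q["intrinsics"]),np.array(q["distortion"]),W@np.array(q["T_tool_cam"])
o=get_obs()
for nm,c,L,k in [("w1",C([.5027,.3497,.2481],np.array([.676,.737,0,0])),[((5,82.5,115),(306,356.5)),((5,27.5,115),(306,426.5)),((-65,127,12),(233,250)),((65,127,12),(378,251))],(327.5,223)),
 ("w3",C(o["position"],o["ee_rot"]),[((5,82.5,115),(302,385.5)),((-65,127,12),(233,279.5)),((65,127,12),(368,278.5))],(319.5,228))]:
    p,r=fitcaddy(c,L,(.5,.18,.0737)); K=atz(c,k,.1)-[p[0],p[1],0]
    print(nm,p.round(4),r.round(1).tolist(),"knob in caddy",R.from_euler('z',-p[2]).apply(K).round(4))
```

```text
w1 [0.5006 0.1822 0.0762] [[0.1, 0.7], [0.1, 0.6], [-2.7, -0.9], [0.9, -0.5]] knob in caddy [0.0184 0.1716 0.1   ]
w3 [0.5006 0.1828 0.076 ] [[0.0, 0.5], [-2.7, -0.2], [2.3, -0.3]] knob in caddy [0.0186 0.1965 0.1   ]
```

Run:
```python
from h import *
p=[0.5006,0.1826,0.075]
k=cad(p,(18,197,100)); delta(k,[np.cos(p[2]),np.sin(p[2])]); print(k)
```

```text
shift [-0.0101 -0.0103  0.8163] clock 5.93 pos [0.5051 0.382  0.2633]
tilt fix xyz [ 0.0026 -0.0023  0.    ]
turnz -0.0035 J [-0.99  0.35  0.36  1.44 -0.12  1.37 -0.56]
[0.50378825 0.38039493 0.1       ]
```

>>> send_rows --plan '[[[0.0026, -0.0023, -0.003, -0.01, -0.008, 0, 1], [0, 0, 0, 0, 0, 0.16, 1], [0, 0, 0, 0, 0, 0.16, 1], [0, 0, 0, 0, 0, 0.16, 1], [0, 0, 0, 0, 0, 0.16, 1], [0, 0, 0, 0, 0, 0.12, 1], [0, 0, 0, 0, 0, 0.05, 1], [0, 0, 0, 0, 0, 0, 0.5], [0, 0, 0, 0, 0, 0, 0.4], [0, 0, 0, 0, 0, 0, 0], [0, 0, 0, 0, 0, 0, 0], [0, 0, 0, 0, 0, 0, 0], [0, 0, 0, 0, 0, 0, 0], [0, 0, 0, 0, 0, 0, 0], [0, 0, 0, 0, 0, 0, 0]]]' --squeeze 60

```text
clock: 7.18
position: [0.5034, 0.3792, 0.1004]
ee_rot: [0.68, 0.733, -0.001, 0.0]
ft_force: [0.3, -1.1, 4.4]
grip_width: 0.307
grasp_force: 58.6
```

>>> send_rows --plan '[[[0, 0, 0, 0.008, 0, 0, 0], [0, 0, 0, 0.008, 0, 0, 0], [0, 0, 0, 0.004, 0, 0, 0]]]'

```text
clock: 7.43
position: [0.5035, 0.3795, 0.1002]
ee_rot: [0.681, 0.732, -0.003, 0.001]
ft_force: [-3.1, -15.0, 13.9]
grip_width: 0.309
grasp_force: 59.4
```

>>> send_rows --plan '[[[0, 0, 0, -0.018, 0, 0, 0], [0, 0, 0, 0, 0, 0, 0.7], [0, 0, 0, 0, 0, 0, 1], [0, 0, 0, 0, 0, 0, 1], [0, 0, 0, 0, 0, 0, 1], [0, 0, 0, 0, 0, -0.13, 1], [0, 0, 0, 0, 0, -0.2, 1], [0, 0, 0, 0, 0, -0.2, 1], [0, 0, 0, 0, 0, -0.2, 1], [0, 0, 0, 0, 0, -0.2, 1], [0, 0, 0.08, 0, 0, 0, 1], [0, 0, 0.08, 0, 0, 0, 1], [0, 0, 0.08, 0, 0, 0, 1], [0, 0, 0.08, 0, 0, 0, 1], [0, 0, 0.08, 0, 0, 0, 1], [0, 0, 0.08, 0, 0, 0, 1], [0, 0, 0.08, 0, 0, 0, 1], [0, 0, 0.08, 0, 0, 0, 1], [0, 0, 0.08, 0, 0, 0, 1], [0, 0, 0.08, 0, 0, 0, 1]]]' --squeeze 30

```text
clock: 9.1
position: [0.5026, 0.3797, 0.2842]
ee_rot: [0.976, 0.218, -0.002, 0.001]
ft_force: [-0.7, -0.2, 1.0]
grip_width: 1.001
grasp_force: 0.0
```

Run:
```python
from h import *
delta([.44-.03,-.162,.29],[np.sin(.075),-np.cos(.075)])
```

```text
shift [-1.5709  2.2546 -0.017 ] clock 9.1 pos [0.5026 0.3797 0.2842]
tilt fix xyz [0.0012 0.0034 0.    ]
turnz 0.2428 J [-1.13  0.36  0.54  1.41 -0.18  1.43 -1.72]
```

>>> send_rows --plan '[[[0, 0, 0, -0.112, 0.161, 0, 1], [0, 0, 0, -0.112, 0.161, 0, 1], [0, 0, 0, -0.112, 0.161, 0, 1], [0, 0, 0, -0.112, 0.161, 0, 1], [0, 0, 0, -0.112, 0.161, 0, 1], [0, 0, 0, -0.112, 0.161, 0, 1], [0, 0, 0, -0.112, 0.161, 0, 1], [0, 0, 0, -0.112, 0.161, 0, 1], [0, 0, 0, -0.112, 0.161, 0, 1], [0, 0, 0, -0.112, 0.161, 0, 1], [0, 0, 0, -0.112, 0.161, 0, 1], [0, 0, 0, -0.112, 0.161, 0, 1], [0, 0, 0, -0.112, 0.161, 0, 1], [0, 0, 0, -0.112, 0.161, 0, 1], [0, 0, 0.08, 0, 0, 0, 1], [0, 0, 0.08, 0, 0, 0, 1], [0, 0, 0.08, 0, 0, 0, 1], [0, 0, 0, 0, 0, 0, 1], [0, 0, 0, 0, 0, 0, 1]]]'

```text
clock: 10.68
position: [0.4136, -0.1625, 0.2866]
ee_rot: [0.999, 0.044, -0.002, 0.002]
ft_force: [0.2, 0.8, 0.1]
grip_width: 0.998
grasp_force: 0.0
```

Run:
```python
from h import *
c,im=snap("wrist","w4.png"); o=get_obs(); print(o["position"],R.from_quat(o["ee_rot"]).as_matrix().round(3).tolist(),o["joint_pos"].round(2))
for t in [(.44,-.162),(.641,-.172),(.462,-.346)]: print(proj(c,[[*t,.165]]).round(0))
```

```text
[ 0.4136257  -0.16241508  0.28660905] [[0.996, 0.089, -0.004], [0.089, -0.996, -0.004], [-0.004, 0.003, -1.0]] [-0.74 -0.24  0.89  1.88  0.19  1.42 -1.38]
[[325. 196.]]
[[ 389. -255.]]
[[651. 185.]]
```

View pics/w4.png

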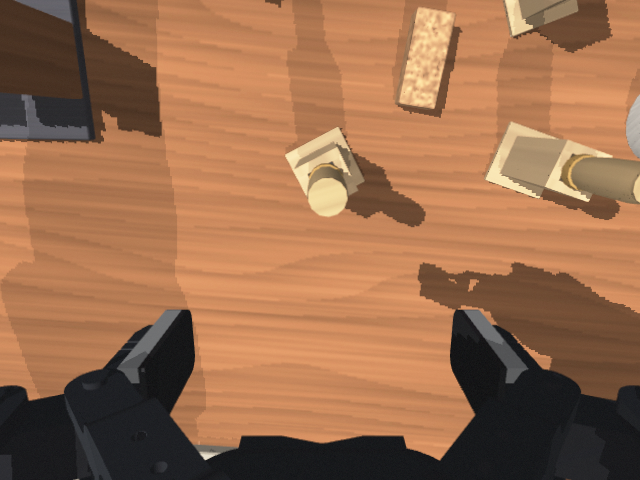

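Run:
```python
from h import *
c=cal("wrist"); P=atz(c,(327.5,197),.165); print(P)
delta([P[0],P[1],.143],[np.sin(.075),-np.cos(.075)])
```

```text
[ 0.43945183 -0.16343461  0.165     ]
shift [0.1311 0.0141 0.7176] clock 10.73 pos [ 0.4136 -0.1624  0.2866]
tilt fix xyz [0.0022 0.0027 0.    ]
turnz 0.0093 J [-0.74 -0.24  0.89  1.88  0.19  1.42 -1.38]
```

>>> send_rows --plan '[[[0.0022, 0.0027, 0.009, 0.131, 0.014, 0, 1], [0, 0, 0, 0, 0, 0.15, 1], [0, 0, 0, 0, 0, 0.15, 1], [0, 0, 0, 0, 0, 0.15, 1], [0, 0, 0, 0, 0, 0.15, 1], [0, 0, 0, 0, 0, 0.117, 1], [0, 0, 0, 0, 0, 0, 1], [0, 0, 0, 0, 0, 0, 0.6], [0, 0, 0, 0, 0, 0, 0.45]]]'

```text
clock: 11.48
position: [0.4408, -0.1632, 0.1445]
ee_rot: [0.999, 0.036, 0.001, 0.0]
ft_force: [0.2, -0.1, 0.8]
grip_width: 0.753
grasp_force: 0.0
```

Run:
```python
from h import *
delta([.4395,-.1634,.143],[np.sin(.075),-np.cos(.075)])
c,im=snap("wrist","w5.png")
```

```text
shift [-0.0065  0.0007  0.0075] clock 11.48 pos [ 0.4408 -0.1632  0.1445]
tilt fix xyz [ 0.0004 -0.0009  0.    ]
turnz -0.0015 J [-0.75  0.1   1.07  2.03 -0.1   1.07 -1.13]
```

View pics/w5.png

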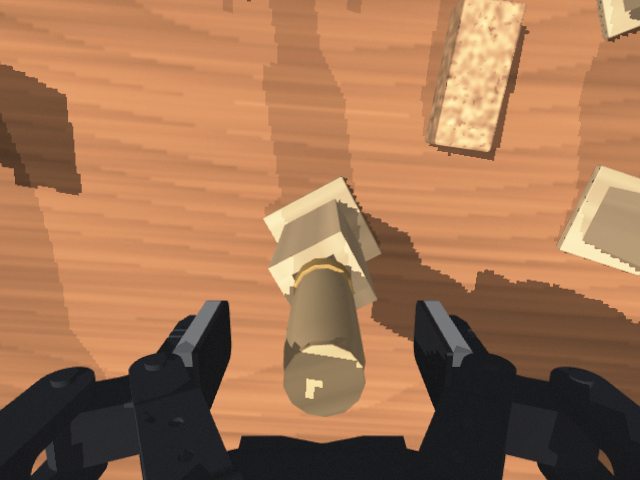

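>>> send_rows --plan '[[[0, 0, 0, 0, 0, 0, 0.2], [0, 0, 0, 0, 0, 0, 0.2], [0, 0, 0, 0, 0, 0, 0], [0, 0, 0, 0, 0, 0, 0], [0, 0, 0, 0, 0, 0, 0], [0, 0, 0, 0, 0, 0, 0], [0, 0, 0, 0, 0, 0, 0]]]' --squeeze 40

```text
clock: 12.12
position: [0.4408, -0.1633, 0.144]
ee_rot: [0.999, 0.036, 0.001, 0.0]
ft_force: [-1.4, -1.1, 8.2]
grip_width: 0.282
grasp_force: 39.1
```

>>> send_rows --plan '[[[0, 0, 0, 0, 0, -0.02, 0], [0, 0, 0, 0, 0, -0.04, 0], [0, 0, 0, 0, 0, -0.04, 0], [0, 0, 0, 0, 0, -0.04, 0], [0, 0, 0, 0, 0, -0.04, 0], [0, 0, 0, 0, 0, -0.04, 0], [0, 0, 0, 0, 0, -0.04, 0], [0, 0, 0, 0, 0, -0.04, 0], [0, 0, 0, 0, 0, -0.04, 0], [0, 0, 0, 0, 0, -0.04, 0], [0, 0, 0, 0, 0, -0.04, 0], [0, 0, 0, 0, 0, -0.04, 0], [0, 0, 0, 0, 0, -0.04, 0], [0, 0, 0, 0, 0, 0, 0], [0, 0, 0, 0, 0, 0, 0]]]'

```text
clock: 13.37
position: [0.4402, -0.1629, 0.2434]
ee_rot: [0.999, 0.036, 0.0, -0.0]
ft_force: [-0.5, -0.7, -1.3]
grip_width: 0.282
grasp_force: 39.2
```

Run:
```python
from h import *
c,im=snap("wrist","w6.png"); d,t=snap("top","t6.png"); o=get_obs()
print(o["position"],o["joint_pos"].round(2))
p=[0.5006,0.1826,0.075]
# expected positions in top view: slot ends under earlier top-fit and wrist-fit
pt=[0.4975,0.177,0.075]
a=cv2.resize(t[215:285,170:400],None,fx=3.4,fy=3.4,interpolation=cv2.INTER_CUBIC)
b=cv2.resize(im[100:440,60:600],None,fx=1,fy=1)
v=np.zeros((238+340,782,3),np.uint8); v[:238]=a[:238,:782]; v[238:,:540]=b
cv2.imwrite("pics/v6.png",v[:,:,::-1])
```

```text
[ 0.43985077 -0.16284347  0.24276801] [-0.8  -0.11  1.02  1.9   0.09  1.3  -1.31]
```

View pics/v6.png

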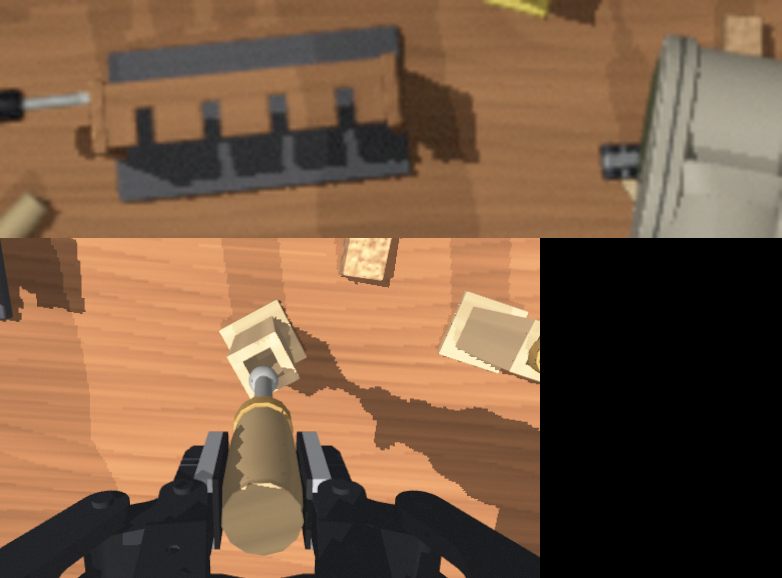

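Run:
```python
from h import *
p=[0.5006,0.1826,0.075]
k=cad(p,(-73,-82.5,243)); print(k); delta(k,[np.sin(.075),-np.cos(.075)])
```

```text
[0.43398692 0.09486205 0.243     ]
shift [ 6.2600e-02 -1.2873e+00 -1.1000e-03] clock 13.47 pos [ 0.4399 -0.1628  0.2428]
tilt fix xyz [-0.      0.0003  0.    ]
turnz -0.0024 J [-0.8  -0.11  1.02  1.9   0.09  1.3  -1.31]
```

>>> send_rows --plan '[[[0, 0, 0, 0.0045, -0.05, 0, 0], [0, 0, 0, 0.005, -0.1, 0, 0], [0, 0, 0, 0.005, -0.11, 0, 0], [0, 0, 0, 0.005, -0.11, 0, 0], [0, 0, 0, 0.005, -0.11, 0, 0], [0, 0, 0, 0.005, -0.11, 0, 0], [0, 0, 0, 0.005, -0.11, 0, 0], [0, 0, 0, 0.005, -0.11, 0, 0], [0, 0, 0, 0.005, -0.11, 0, 0], [0, 0, 0, 0.005, -0.11, 0, 0], [0, 0, 0, 0.005, -0.11, 0, 0], [0, 0, 0, 0.005, -0.1, 0, 0], [0, 0, 0, 0.003, -0.047, 0, 0], [0, 0, 0, 0, 0, 0, 0], [0, 0, 0, 0, 0, 0, 0], [0, 0, 0, 0, 0, 0, 0]]]'

```text
clock: 14.8
position: [0.4343, 0.0933, 0.2429]
ee_rot: [0.999, 0.035, -0.0, 0.0]
ft_force: [-0.1, -0.1, -1.4]
grip_width: 0.279
grasp_force: 39.3
```

Run:
```python
from h import *
p=[0.5006,0.1826,0.075]
c,im=snap("wrist","w7.png"); o=get_obs(); print(o["position"],o["ft_force"],o["joint_pos"].round(2))
im=im[:,:,::-1].copy()
for P in [(5,-82.5,115),(-25,-82.5,115),(5,-27.5,115),(-25,-27.5,115),(-65,-127,12),(65,-127,12),(26,-127,115)]:
    q=proj(c,[cad(p,P)])[0]; print(P,q.round(1)); cv2.circle(im,tuple(int(x) for x in q.round()),3,(0,0,255),1)
cv2.imwrite("pics/v7.png",im)
```

```text
[0.43432806 0.0933152  0.24304348] [ 8.05468467e-04 -5.79336959e-01 -1.33406407e+00] [-0.99 -0.12  0.63  1.95  0.08  1.3  -1.88]
(5, -82.5, 115) [318.8 103.3]
(-25, -82.5, 115) [319.2 157.9]
(5, -27.5, 115) [220.3 103.7]
(-25, -27.5, 115) [224.1 158.4]
(-65, -127, 12) [373.7 196.2]
(65, -127, 12) [378.6  23.8]
(26, -127, 115) [400.2  62. ]
```

View pics/v7.png

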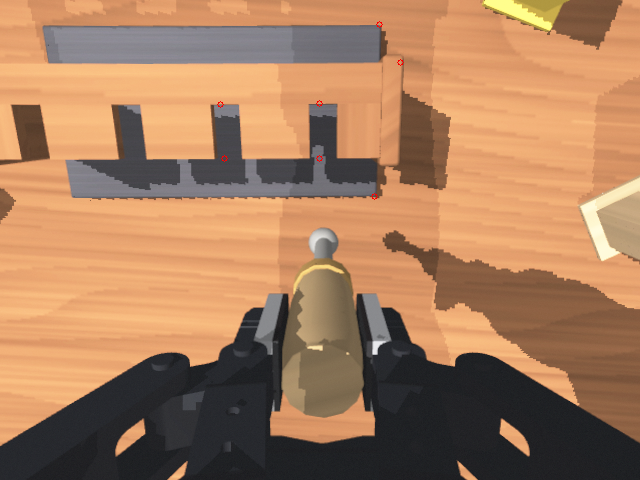

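Run:
```python
from h import *
c=cal("wrist")
L=[((5,-82.5,115),(323,103.5)),((-25,-82.5,115),(323.5,158.5)),((5,-27.5,115),(226.5,104)),((-25,-27.5,115),(227.5,159)),((5,27.5,115),(125.5,104.5)),((-25,27.5,115),(132,159)),((-65,-127,12),(376.5,196)),((65,-127,12),(380,25))]
p,r=fitcaddy(c,L);print(p.round(4),r.round(1).tolist())
o=get_obs(); z=o["position"][2]
b=atz(c,(323,242),z-.124); t=atz(c,(322,381),z+.022); M=R.from_quat(o["ee_rot"]).as_matrix()
print("ball rel tcp",(M.T@(b-o["position"])).round(4),"top",(M.T@(t-o["position"])).round(4))
for n,P in [("pre",(-60+1.3,-82.5,174)),("in",(-4+1.3,-82.5,174))]: print(n); delta(cad(p,P),[np.sin(p[2]),-np.cos(p[2])])
```

```text
[0.5006 0.1804 0.0751] [[-0.2, 0.3], [-0.4, -0.2], [-2.1, 0.3], [0.5, -0.2], [0.0, -0.1], [0.5, 0.1], [-0.1, 0.5], [1.6, -0.8]]
ball rel tcp [-0.0016  0.0003  0.124 ] top [-0.0002 -0.0002 -0.022 ]
pre
shift [0.0695 0.0027 0.3452] clock 14.85 pos [0.4343 0.0933 0.243 ]
tilt fix xyz [0.0001 0.     0.    ]
turnz -0.0038 J [-0.99 -0.12  0.63  1.95  0.08  1.3  -1.88]
in
shift [0.3495 0.0011 0.3452] clock 14.85 pos [0.4343 0.0933 0.243 ]
tilt fix xyz [0.0001 0.     0.    ]
turnz -0.0038 J [-0.99 -0.12  0.63  1.95  0.08  1.3  -1.88]
```

>>> send_rows --plan '[[[0, 0, -0.004, 0.069, 0.002, 0, 0], [0, 0, 0, 0, 0, 0.06, 0], [0, 0, 0, 0, 0, 0.08, 0], [0, 0, 0, 0, 0, 0.08, 0], [0, 0, 0, 0, 0, 0.08, 0], [0, 0, 0, 0, 0, 0.045, 0], [0, 0, 0, 0, 0, 0, 0], [0, 0, 0, 0.035, 0, 0, 0], [0, 0, 0, 0.035, 0, 0, 0], [0, 0, 0, 0.035, 0, 0, 0], [0, 0, 0, 0.035, 0, 0, 0], [0, 0, 0, 0.035, 0, 0, 0], [0, 0, 0, 0.035, 0, 0, 0], [0, 0, 0, 0.035, 0, 0, 0], [0, 0, 0, 0.033, 0, 0, 0], [0, 0, 0, 0, 0, 0, 0], [0, 0, 0, 0, 0, 0, 0]]]'

```text
clock: 16.27
position: [0.5036, 0.0994, 0.1739]
ee_rot: [0.999, 0.038, -0.0, 0.0]
ft_force: [-0.8, 0.1, -1.8]
grip_width: 0.281
grasp_force: 39.4
```

Run:
```python
from h import *
p=[0.5006,0.1804,0.0751]
print(get_obs()["ft_force"]); delta(cad(p,(-4+1.0,-82.5,169)),[np.sin(p[2]),-np.cos(p[2])])
```

```text
[-0.83083908  0.05028134 -1.79386078]
shift [0.0005 0.0074 0.0247] clock 16.27 pos [0.5036 0.0994 0.1739]
tilt fix xyz [0.0005 0.0002 0.    ]
turnz 0.0012 J [-0.93  0.16  0.71  1.88 -0.11  1.14 -1.67]
```

>>> send_rows --plan '[[[0, 0, 0, 0, 0.007, 0, 0], [0, 0, 0, 0, 0, 0.01, 0], [0, 0, 0, 0, 0, 0.01, 0], [0, 0, 0, 0, 0, 0.004, 0], [0, 0, 0, 0, 0, 0, 0]]]'

```text
clock: 16.68
position: [0.5033, 0.0982, 0.1692]
ee_rot: [0.999, 0.039, -0.0, -0.0]
ft_force: [0.4, 0.5, -1.5]
grip_width: 0.284
grasp_force: 39.6
```

>>> send_rows --plan '[[[0, 0, 0, 0, 0, 0.005, 0], [0, 0, 0, 0, 0, 0.003, 0], [0, 0, 0, 0, 0, 0, 0]]]'

```text
clock: 16.93
position: [0.5038, 0.0982, 0.169]
ee_rot: [0.999, 0.039, 0.0, -0.0]
ft_force: [-6.0, -2.4, 14.1]
grip_width: 0.284
grasp_force: 41.0
```

>>> send_rows --plan '[[[0, 0, 0, 0, 0, -0.006, 0], [0, 0, 0, 0, 0, 0, 0.5], [0, 0, 0, 0, 0, 0, 0.55], [0, 0, 0, 0, 0, 0, 0.55], [0, 0, 0, 0, 0, 0, 0.55], [0, 0, 0, 0, 0, 0, 0.55], [0, 0, 0, 0, 0, -0.06, 0.55], [0, 0, 0, 0, 0, -0.1, 0.55], [0, 0, 0, 0, 0, -0.15, 0.55], [0, 0, 0, 0, 0, -0.15, 0.7], [0, 0, 0, 0, 0, -0.1, 1], [0, 0, 0, 0, 0, 0, 1]]]'

```text
clock: 17.93
position: [0.5052, 0.0984, 0.285]
ee_rot: [0.999, 0.039, 0.003, -0.001]
ft_force: [1.1, 1.0, -0.5]
grip_width: 0.949
grasp_force: 0.0
```

Run:
```python
from h import *
p=[0.5006,0.1804,0.0751]
c,im=snap("wrist","w8.png"); o=get_obs(); print(o["position"])
for P in [(-4,-82.5,190),(-4,-82.5,115),(5,-27.5,115)]: print(proj(c,[cad(p,P)]).round(0))
T3=[.462,-.347]; print(np.round(o["joint_pos"],2))
delta([.432,-.347,.29],[np.sin(p[2]),-np.cos(p[2])])
cv2.imwrite("pics/v8.png",cv2.resize(im[60:420,100:540,::-1],None,fx=1,fy=1))
```

```text
[0.50446827 0.09840156 0.28278083]
[[324. 259.]]
[[324. 227.]]
[[245. 214.]]
[-0.96  0.05  0.71  1.73 -0.04  1.37 -1.73]
shift [-0.5331  2.1923 -0.0414] clock 17.98 pos [0.5045 0.0984 0.2828]
tilt fix xyz [-0.001  -0.0024  0.    ]
turnz 0.0015 J [-0.96  0.05  0.71  1.73 -0.04  1.37 -1.73]
```

View pics/v8.png

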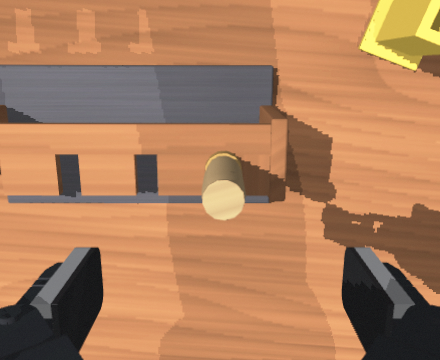

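>>> send_rows --plan '[[[0, 0, 0, -0.043, 0.1827, -0.004, 1], [0, 0, 0, -0.043, 0.1827, 0, 1], [0, 0, 0, -0.043, 0.1827, 0, 1], [0, 0, 0, -0.043, 0.1827, 0, 1], [0, 0, 0, -0.043, 0.1827, 0, 1], [0, 0, 0, -0.043, 0.1827, 0, 1], [0, 0, 0, -0.043, 0.1827, 0, 1], [0, 0, 0, -0.043, 0.1827, 0, 1], [0, 0, 0, -0.043, 0.1827, 0, 1], [0, 0, 0, -0.043, 0.1827, 0, 1], [0, 0, 0, -0.043, 0.1827, 0, 1], [0, 0, 0, -0.043, 0.1827, 0, 1], [0, 0, 0, 0, 0, 0, 1], [0, 0, 0, 0, 0, 0, 1], [0, 0, 0, 0, 0, 0, 1]]]'

```text
clock: 19.23
position: [0.4342, -0.3467, 0.2807]
ee_rot: [0.999, 0.038, -0.001, -0.0]
ft_force: [-0.1, 0.8, -0.2]
grip_width: 0.997
grasp_force: 0.0
```

```bash
cat >> h.py <<'E'
def find(c,im,guess,z=.165,r=30):
    ref=cv2.imread("pics/w4.png"); t=ref[197-24:197+24,328-26:328+26]
    g=proj(c,[[*guess,z]])[0].round().astype(int); x0,y0=g[0]-26-r,max(0,g[1]-24-r)
    s=im[y0:g[1]+24+r,x0:g[0]+26+r,::-1]; m=cv2.matchTemplate(np.ascontiguousarray(s),t,cv2.TM_CCOEFF_NORMED)
    _,v,_,l=cv2.minMaxLoc(m); uv=(l[0]+x0+26-.5,l[1]+y0+24); print("match",round(v,3),uv,"guess",g); return uv,atz(c,uv,z)
E
python3 - <<'E'
from h import *
c,im=snap("wrist","w9.png")
uv,P=find(c,im,(.461,-.348)); print(P)
delta([P[0],P[1],.143],[np.sin(.075),-np.cos(.075)])
v=im[:,:,::-1].copy(); cv2.drawMarker(v,(int(uv[0]),int(uv[1])),(0,0,255),0,16); cv2.imwrite("pics/v9.png",v)
E
```

```text
match 0.91 (np.float64(329.5), np.int64(196)) guess [329 198]
[ 0.46190711 -0.34845447  0.165     ]
shift [0.1341 0.0246 0.6897] clock 19.28 pos [ 0.4349 -0.3458  0.281 ]
tilt fix xyz [-0.0006  0.0004  0.    ]
turnz 0.0024 J [-0.35  0.27  1.13  1.64 -0.25  1.39 -0.68]
```

View pics/v9.png

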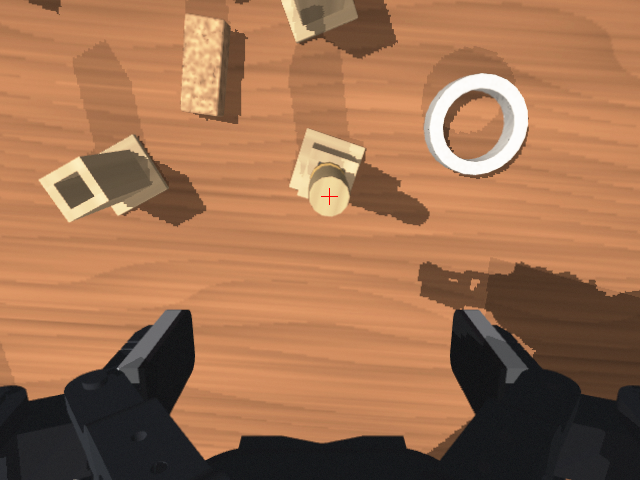

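>>> send_rows --plan '[[[0, 0, 0.002, 0.134, 0.025, 0, 1], [0, 0, 0, 0, 0, 0.14, 1], [0, 0, 0, 0, 0, 0.14, 1], [0, 0, 0, 0, 0, 0.14, 1], [0, 0, 0, 0, 0, 0.14, 1], [0, 0, 0, 0, 0, 0.1, 1], [0, 0, 0, 0, 0, 0.03, 1], [0, 0, 0, 0, 0, 0, 0.6], [0, 0, 0, 0, 0, 0, 0.45], [0, 0, 0, 0, 0, 0, 0.45], [0, 0, 0, 0, 0, 0, 0.45]]]'

```text
clock: 20.2
position: [0.4624, -0.35, 0.1451]
ee_rot: [0.999, 0.037, 0.001, 0.0]
ft_force: [-0.3, -0.0, -0.5]
grip_width: 0.463
grasp_force: 0.0
```

Run:
```python
from h import *
delta([.4619,-.3484,.143],[np.sin(.075),-np.cos(.075)]); print(get_obs()["ft_force"])
```

```text
shift [-0.0018 -0.0084  0.0106] clock 20.2 pos [ 0.4624 -0.35    0.1451]
tilt fix xyz [ 0.0006 -0.0014  0.    ]
turnz -0.0001 J [-0.22  0.47  1.01  1.75 -0.43  1.16 -0.58]
[-0.30505944 -0.02831587 -0.53607003]
```

>>> send_rows --plan '[[[0, 0, 0, 0, -0.008, 0.008, 0.45], [0, 0, 0, 0, 0, 0, 0.2], [0, 0, 0, 0, 0, 0, 0.2], [0, 0, 0, 0, 0, 0, 0], [0, 0, 0, 0, 0, 0, 0], [0, 0, 0, 0, 0, 0, 0], [0, 0, 0, 0, 0, 0, 0], [0, 0, 0, 0, 0, 0, 0]]]' --squeeze 40

```text
clock: 20.87
position: [0.4617, -0.3484, 0.1424]
ee_rot: [0.999, 0.037, 0.0, 0.0]
ft_force: [0.8, 1.0, 5.7]
grip_width: 0.284
grasp_force: 39.6
```

>>> send_rows --plan '[[[0, 0, 0, 0, 0, -0.02, 0], [0, 0, 0, 0, 0, -0.04, 0], [0, 0, 0, 0, 0, -0.04, 0], [0, 0, 0, 0, 0, -0.04, 0], [0, 0, 0, 0, 0, -0.04, 0], [0, 0, 0, 0, 0, -0.04, 0], [0, 0, 0, 0, 0, -0.04, 0], [0, 0, 0, 0, 0, -0.04, 0], [0, 0, 0, 0, 0, -0.04, 0], [0, 0, 0, 0, 0, -0.04, 0], [0, 0, 0, 0, 0, -0.04, 0], [0, 0, 0, 0, 0, -0.04, 0], [0, 0, 0, 0, 0, -0.08, 0], [0, 0, 0, 0, 0, -0.1, 0], [0, 0, 0, 0, 0, -0.1, 0], [0, 0, 0, 0, 0, -0.08, 0], [0, 0, 0, 0, 0, 0, 0], [0, 0, 0, 0, 0, 0, 0]]]'

```text
clock: 22.37
position: [0.4616, -0.3485, 0.3067]
ee_rot: [0.999, 0.037, 0.001, 0.0]
ft_force: [-0.5, -0.2, -0.2]
grip_width: 0.283
grasp_force: 39.2
```

```bash
cat >> h.py <<'E'
def caddymove(ref,im,box=(170,215,320,285)):
    x0,y0,x1,y1=box; a=cv2.cvtColor(cv2.imread("pics/"+ref),cv2.COLOR_BGR2GRAY)[y0:y1,x0:x1]; b=cv2.cvtColor(im,cv2.COLOR_RGB2GRAY)[y0:y1,x0:x1]
    cc,W=cv2.findTransformECC(a,b,np.eye(2,3,dtype=np.float32),cv2.MOTION_EUCLIDEAN,(3,200,1e-6))
    m=np.array([243-x0,249-y0,1]); print("ecc",round(cc,3),"px shift at caddy",(W@m-m[:2]).round(2),"rot",round(float(np.arctan2(W[1,0],W[0,0])),4))
E
python3 - <<'E'
from h import *
d,t=snap("top","t10.png"); caddymove("t6.png",t); print("diff",np.abs(t[215:285,170:300].astype(int)-cv2.imread("pics/t6.png")[215:285,170:300,::-1]).mean())
p=[0.5006,0.1804,0.0751]
delta(cad(p,(-73,27.5,290)),[np.sin(.075),-np.cos(.075)])
E
```

```text
ecc 0.961 px shift at caddy [0.07 0.02] rot 0.0008
diff 3.063919413919414
shift [ 0.0267 -2.758   0.0798] clock 22.42 pos [ 0.4614 -0.3481  0.3058]
tilt fix xyz [-0.0001 -0.0001  0.    ]
turnz -0.0004 J [-0.31  0.33  1.12  1.54 -0.3   1.45 -0.68]
```

>>> send_rows --plan '[[[0, 0, 0, 0.0015, -0.08, 0.004, 0], [0, 0, 0, 0.0015, -0.14, 0.004, 0], [0, 0, 0, 0.0015, -0.16, 0.004, 0], [0, 0, 0, 0.0015, -0.16, 0.004, 0], [0, 0, 0, 0.0015, -0.16, 0.004, 0], [0, 0, 0, 0.0015, -0.16, 0.004, 0], [0, 0, 0, 0.0015, -0.16, 0.004, 0], [0, 0, 0, 0.0015, -0.16, 0.004, 0], [0, 0, 0, 0.0015, -0.16, 0.004, 0], [0, 0, 0, 0.0015, -0.16, 0.004, 0], [0, 0, 0, 0.0015, -0.16, 0.004, 0], [0, 0, 0, 0.0015, -0.16, 0.004, 0], [0, 0, 0, 0.0015, -0.16, 0.004, 0], [0, 0, 0, 0.0015, -0.16, 0.004, 0], [0, 0, 0, 0.0015, -0.16, 0.004, 0], [0, 0, 0, 0.0015, -0.16, 0.004, 0], [0, 0, 0, 0.0015, -0.16, 0.004, 0], [0, 0, 0, 0.0015, -0.138, 0.004, 0], [0, 0, 0, 0, 0, 0, 0], [0, 0, 0, 0, 0, 0, 0]]]'

```text
clock: 24.08
position: [0.425, 0.2032, 0.2903]
ee_rot: [0.999, 0.039, -0.001, 0.001]
ft_force: [0.1, -0.5, -1.9]
grip_width: 0.28
grasp_force: 39.5
```

```bash
cat >> h.py <<'E'
from scipy.optimize import minimize_scalar
def slotfit(c,im,p,slots,dark=None):
    """re-measure caddy from slot openings in the wrist picture: match dark rectangles; returns pixel offset per slot"""
    g=cv2.cvtColor(im,cv2.COLOR_RGB2GRAY).astype(np.float32); out=[]
    for y in slots:
        q=proj(c,[cad(p,P) for P in[(5,y-8,115),(5,y+8,115),(-25,y+8,115),(-25,y-8,115)]])
        best=None
        for dx in range(-25,26):
            for dy in range(-25,26):
                pass
        m=np.zeros(g.shape,np.uint8); cv2.fillConvexPoly(m,q.round().astype(int),1)
        ring=cv2.dilate(m,np.ones((9,9)))-m
        # slot open at the front: no ring there
        x,yy,w,h=cv2.boundingRect(ring); ring[int(q[2:,1].min())-1:,:]=0
        k=(m/m.sum()-ring/ring.sum()).astype(np.float32)[yy:yy+h,x:x+w]
        r=25; s=g[max(0,yy-r):yy+h+r,max(0,x-r):x+w+r]; resp=cv2.matchTemplate(s,k,cv2.TM_CCORR)
        mn,_,l,_=cv2.minMaxLoc(resp); d=(l[0]+max(0,x-r)-x,l[1]+max(0,yy-r)-yy); out.append(d); print("slot y",y,"offset px",d,"contrast",round(mn,1))
    return out
E
sed -i '/best=None/,/pass/d' h.py
python3 - <<'E'
from h import *
p=[0.5006,0.1804,0.0751]
c,im=snap("wrist","w11.png"); d,t=snap("top","t11.png")
slotfit(c,im,p,(82.5,27.5,-27.5))
ref=cv2.imread("pics/top0.png")[:,:,::-1]
for n,(u,v) in {"stT3":(417,262),"stT2":(357,270),"empty":(410,213),"T1":(360,203)}.items():
    tp=np.ascontiguousarray(ref[v-9:v+9,u-9:u+9]); s=np.ascontiguousarray(t[v-17:v+17,u-17:u+17]); _,m,_,l=cv2.minMaxLoc(cv2.matchTemplate(s,tp,cv2.TM_CCOEFF_NORMED)); print(n,round(m,3),l[0]-8,l[1]-8)
o=get_obs(); M=R.from_quat(o["ee_rot"]).as_matrix(); print(o["position"],o["ft_force"])
delta(cad(p,(-60+.5,27.5,172.5)),[np.sin(p[2]),-np.cos(p[2])])
E
```

```text
slot y 82.5 offset px (0, 1) contrast -108.5
slot y 27.5 offset px (0, 1) contrast -81.6
slot y -27.5 offset px (0, 1) contrast -96.9
stT3 0.995 0 0
stT2 0.838 0 0
empty 0.976 0 0
T1 0.996 0 0
[0.42581549 0.20122417 0.29100227] [ 0.76178182  0.17775631 -1.3958741 ]
shift [ 0.0681 -0.0064  0.5924] clock 24.18 pos [0.4258 0.2012 0.291 ]
tilt fix xyz [0.0008 0.0006 0.    ]
turnz -0.0011 J [-1.09 -0.06  0.53  1.81  0.03  1.39 -2.06]
```

>>> send_rows --plan '[[[0, 0, -0.001, 0.066, -0.006, 0.04, 0], [0, 0, 0, 0, 0, 0.1, 0], [0, 0, 0, 0, 0, 0.1, 0], [0, 0, 0, 0, 0, 0.1, 0], [0, 0, 0, 0, 0, 0.1, 0], [0, 0, 0, 0, 0, 0.1, 0], [0, 0, 0, 0, 0, 0.05, 0], [0, 0, 0, 0, 0, 0, 0], [0, 0, 0, 0, 0, 0, 0], [0, 0, 0, 0, 0, 0, 0], [0, 0, 0, 0, 0, 0, 0]]]'

```text
clock: 25.1
position: [0.4397, 0.2046, 0.1749]
ee_rot: [0.999, 0.038, 0.001, -0.001]
ft_force: [0.5, -0.2, -0.6]
grip_width: 0.281
grasp_force: 39.5
```

Run:
```python
from h import *
p=[0.5006,0.1804,0.0751]
delta(cad(p,(-4.2,27.5,171.5)),[np.sin(p[2]),-np.cos(p[2])])
```

```text
shift [0.2737 0.0061 0.0176] clock 25.1 pos [0.4397 0.2046 0.1749]
tilt fix xyz [-0.0008 -0.0012  0.    ]
turnz 0.0003 J [-1.06  0.07  0.56  1.94 -0.04  1.14 -1.98]
```

>>> send_rows --plan '[[[0, 0, 0, 0.034, 0.006, 0.005, 0], [0, 0, 0, 0.034, 0, 0.005, 0], [0, 0, 0, 0.034, 0, 0, 0], [0, 0, 0, 0.034, 0, 0, 0], [0, 0, 0, 0.034, 0, 0, 0], [0, 0, 0, 0.034, 0, 0, 0], [0, 0, 0, 0.034, 0, 0, 0], [0, 0, 0, 0.034, 0, 0, 0], [0, 0, 0, 0, 0, 0, 0], [0, 0, 0, 0, 0, 0, 0], [0, 0, 0, 0, 0, 0, 0]]]'

```text
clock: 26.02
position: [0.4931, 0.2072, 0.1716]
ee_rot: [0.999, 0.038, -0.0, 0.0]
ft_force: [0.1, -0.4, -0.9]
grip_width: 0.285
grasp_force: 39.5
```

Run:
```python
from h import *
p=[0.5006,0.1804,0.0751]
delta(cad(p,(-4.2,27.5,167.4)),[np.sin(p[2]),-np.cos(p[2])])
```

```text
shift [ 0.0063 -0.001   0.0208] clock 26.02 pos [0.4931 0.2072 0.1716]
tilt fix xyz [0.0002 0.0002 0.    ]
turnz 0.0004 J [-1.    0.21  0.58  1.83 -0.12  1.15 -1.87]
```

>>> send_rows --plan '[[[0, 0, 0, 0.006, 0, 0.007, 0], [0, 0, 0, 0, 0, 0.008, 0], [0, 0, 0, 0, 0, 0.007, 0], [0, 0, 0, 0, 0, 0.004, 0], [0, 0, 0, 0, 0, 0, 0], [0, 0, 0, 0, 0, 0, 0]]]'

```text
clock: 26.52
position: [0.4946, 0.2075, 0.1674]
ee_rot: [0.999, 0.038, 0.0, -0.0]
ft_force: [-3.4, -1.3, 9.3]
grip_width: 0.278
grasp_force: 40.8
```

>>> send_rows --plan '[[[0, 0, 0, 0, 0, -0.004, 0], [0, 0, 0, 0, 0, 0, 0.5], [0, 0, 0, 0, 0, 0, 0.55], [0, 0, 0, 0, 0, 0, 0.55], [0, 0, 0, 0, 0, 0, 0.55], [0, 0, 0, 0, 0, 0, 0.55], [0, 0, 0, 0, 0, -0.06, 0.55], [0, 0, 0, 0, 0, -0.1, 0.55], [0, 0, 0, 0, 0, -0.15, 0.55], [0, 0, 0, 0, 0, -0.15, 0.7], [0, 0, 0, 0, 0, -0.12, 1], [0, 0, 0, 0, 0, 0, 1], [0, 0, 0, 0, 0, 0, 1]]]'

```text
clock: 27.6
position: [0.4952, 0.2076, 0.2853]
ee_rot: [0.999, 0.038, 0.001, -0.001]
ft_force: [0.7, 0.3, -0.9]
grip_width: 0.997
grasp_force: 0.0
```

Run:
```python
from h import *
p=[0.5006,0.1804,0.0751]
c,im=snap("wrist","w12.png")
for s in (27.5,-82.5):
    P=cad(p,(-4,s,190)); uv,Q=find(c,im,P[:2],.19); print((Q-P).round(4))
delta([.6145,-.173,.287],[np.sin(.075),-np.cos(.075)])
```

```text
match 0.783 (np.float64(324.5), np.int64(255)) guess [323 255]
[ 0.0001 -0.0009  0.    ]
match 0.585 (np.float64(529.5), np.int64(255)) guess [529 255]
[ 0.0002 -0.0002  0.    ]
shift [ 0.454   1.9418 -0.0164] clock 27.65 pos [0.4946 0.2074 0.2839]
tilt fix xyz [-0.0004 -0.0006  0.    ]
turnz 0.0005 J [-1.02  0.12  0.59  1.67 -0.07  1.37 -1.92]
```

>>> send_rows --plan '[[[0, 0, 0, 0.0413, 0.1765, -0.0015, 1], [0, 0, 0, 0.0413, 0.1765, -0.0015, 1], [0, 0, 0, 0.0413, 0.1765, -0.0015, 1], [0, 0, 0, 0.0413, 0.1765, -0.0015, 1], [0, 0, 0, 0.0413, 0.1765, -0.0015, 1], [0, 0, 0, 0.0413, 0.1765, -0.0015, 1], [0, 0, 0, 0.0413, 0.1765, -0.0015, 1], [0, 0, 0, 0.0413, 0.1765, -0.0015, 1], [0, 0, 0, 0.0413, 0.1765, -0.0015, 1], [0, 0, 0, 0.0413, 0.1765, -0.0015, 1], [0, 0, 0, 0.0413, 0.1765, -0.0015, 1], [0, 0, 0, 0, 0, 0, 1], [0, 0, 0, 0, 0, 0, 1], [0, 0, 0, 0, 0, 0, 1], [0, 0, 0, 0, 0, 0, 1]]]'

```text
clock: 28.9
position: [0.6145, -0.1714, 0.286]
ee_rot: [0.999, 0.039, -0.0, -0.0]
ft_force: [-0.5, 0.5, -0.7]
grip_width: 1.002
grasp_force: 0.0
```

Run:
```python
from h import *
c,im=snap("wrist","w13.png")
uv,P=find(c,im,(.6405,-.174)); print(P)
delta([P[0],P[1],.143],[np.sin(.075),-np.cos(.075)])
```

```text
match 0.921 (np.float64(333.5), np.int64(196)) guess [331 198]
[ 0.64161022 -0.17550941  0.165     ]
shift [0.1333 0.0327 0.7164] clock 28.95 pos [ 0.6146 -0.1712  0.2863]
tilt fix xyz [-0.0006  0.0002  0.    ]
turnz 0.002 J [-0.39  0.43  0.82  1.4  -0.31  1.45 -1.07]
```

>>> send_rows --plan '[[[0, 0, 0.002, 0.133, 0.033, 0, 1], [0, 0, 0, 0, 0, 0.14, 1], [0, 0, 0, 0, 0, 0.14, 1], [0, 0, 0, 0, 0, 0.14, 1], [0, 0, 0, 0, 0, 0.14, 1], [0, 0, 0, 0, 0, 0.11, 1], [0, 0, 0, 0, 0, 0.05, 1], [0, 0, 0, 0, 0, 0, 0.6], [0, 0, 0, 0, 0, 0, 0.45], [0, 0, 0, 0, 0, 0, 0.45], [0, 0, 0, 0, 0, 0, 0.45]]]'

```text
clock: 29.87
position: [0.6424, -0.1776, 0.1445]
ee_rot: [0.999, 0.037, 0.001, 0.0]
ft_force: [0.5, -0.4, 0.2]
grip_width: 0.463
grasp_force: 0.0
```

Run:
```python
from h import *
delta([.6416,-.1755,.143],[np.sin(.075),-np.cos(.075)]); print(get_obs()["ft_force"])
```

```text
shift [-0.0033 -0.011   0.0075] clock 29.87 pos [ 0.6424 -0.1776  0.1445]
tilt fix xyz [ 0.0004 -0.0018  0.    ]
turnz -0.0013 J [-0.32  0.59  0.75  1.5  -0.42  1.21 -1.01]
[ 0.52226061 -0.4015855   0.20551736]
```

>>> send_rows --plan '[[[0, 0, 0, -0.003, -0.011, 0.007, 0.45], [0, 0, 0, 0, 0, 0, 0.2], [0, 0, 0, 0, 0, 0, 0.2], [0, 0, 0, 0, 0, 0, 0], [0, 0, 0, 0, 0, 0, 0], [0, 0, 0, 0, 0, 0, 0], [0, 0, 0, 0, 0, 0, 0], [0, 0, 0, 0, 0, 0, 0]]]' --squeeze 40

```text
clock: 30.53
position: [0.6411, -0.1754, 0.1417]
ee_rot: [0.999, 0.036, 0.0, -0.0]
ft_force: [-0.5, 0.5, 6.1]
grip_width: 0.285
grasp_force: 39.5
```

>>> send_rows --plan '[[[0, 0, 0, 0, 0, -0.02, 0], [0, 0, 0, 0, 0, -0.04, 0], [0, 0, 0, 0, 0, -0.04, 0], [0, 0, 0, 0, 0, -0.04, 0], [0, 0, 0, 0, 0, -0.04, 0], [0, 0, 0, 0, 0, -0.04, 0], [0, 0, 0, 0, 0, -0.04, 0], [0, 0, 0, 0, 0, -0.04, 0], [0, 0, 0, 0, 0, -0.04, 0], [0, 0, 0, 0, 0, -0.04, 0], [0, 0, 0, 0, 0, -0.04, 0], [0, 0, 0, 0, 0, -0.04, 0], [0, 0, 0, 0, 0, -0.08, 0], [0, 0, 0, 0, 0, -0.1, 0], [0, 0, 0, 0, 0, -0.1, 0], [0, 0, 0, 0, 0, -0.08, 0], [0, 0, 0, 0, 0, 0, 0], [0, 0, 0, 0, 0, 0, 0]]]'

```text
clock: 32.03
position: [0.641, -0.1756, 0.3059]
ee_rot: [0.999, 0.036, 0.001, 0.0]
ft_force: [0.1, 0.1, -1.7]
grip_width: 0.284
grasp_force: 39.2
```

Run:
```python
from h import *
d,t=snap("top","t14.png"); caddymove("t6.png",t)
p=[0.5006,0.1804,0.0751]
delta([.44,-.08,.29],[np.sin(.075),-np.cos(.075)])
delta(cad(p,(-73,82.5,290)),[np.sin(.075),-np.cos(.075)])
```

```text
ecc 0.921 px shift at caddy [ 0.05 -0.04] rot 0.0002
shift [-0.9658 -0.5482  0.0742] clock 32.08 pos [ 0.6406 -0.1753  0.3048]
tilt fix xyz [-0.0001  0.0002  0.    ]
turnz -0.0015 J [-0.34  0.49  0.81  1.29 -0.35  1.51 -1.07]
shift [-0.935  -2.2363  0.0744] clock 32.08 pos [ 0.6406 -0.1753  0.3048]
tilt fix xyz [-0.0001  0.0002  0.    ]
turnz -0.0015 J [-0.34  0.49  0.81  1.29 -0.35  1.51 -1.07]
```

>>> send_rows --plan '[[[0, 0, 0, -0.081, -0.046, 0.004, 0], [0, 0, 0, -0.15, -0.085, 0.004, 0], [0, 0, 0, -0.15, -0.085, 0.004, 0], [0, 0, 0, -0.15, -0.085, 0.004, 0], [0, 0, 0, -0.15, -0.085, 0.004, 0], [0, 0, 0, -0.15, -0.085, 0.004, 0], [0, 0, 0, -0.134, -0.076, 0.004, 0], [0, 0, 0, 0.003, -0.14, 0.004, 0], [0, 0, 0, 0.003, -0.16, 0.004, 0], [0, 0, 0, 0.003, -0.16, 0.004, 0], [0, 0, 0, 0.003, -0.16, 0.004, 0], [0, 0, 0, 0.003, -0.16, 0.004, 0], [0, 0, 0, 0.003, -0.16, 0.004, 0], [0, 0, 0, 0.003, -0.16, 0.004, 0], [0, 0, 0, 0.003, -0.16, 0.004, 0], [0, 0, 0, 0.003, -0.16, 0.004, 0], [0, 0, 0, 0.003, -0.16, 0.004, 0], [0, 0, 0, 0, -0.11, 0.004, 0], [0, 0, 0, 0, 0, 0, 0], [0, 0, 0, 0, 0, 0, 0]]]'

```text
clock: 33.75
position: [0.4208, 0.258, 0.2893]
ee_rot: [0.999, 0.038, -0.001, 0.001]
ft_force: [-0.5, -1.7, -0.7]
grip_width: 0.279
grasp_force: 39.6
```

>>> send_rows --plan '[[[0, 0, 0, 0, 0, 0, 0], [0, 0, 0, 0, 0, 0, 0]]]'

```text
clock: 33.92
position: [0.4219, 0.256, 0.2905]
ee_rot: [0.999, 0.036, -0.0, 0.0]
ft_force: [-0.1, 0.0, -1.0]
grip_width: 0.28
grasp_force: 39.6
```

Run:
```python
from h import *
p=[0.5006,0.1804,0.0751]
c,im=snap("wrist","w15.png"); d,t=snap("top","t15.png")
slotfit(c,im,p,(82.5,-27.5))
ref=cv2.imread("pics/top0.png")[:,:,::-1]
for n,(u,v) in {"stT3":(417,262),"stT2":(357,270),"empty":(410,213),"T1":(360,203)}.items():
    tp=np.ascontiguousarray(ref[v-9:v+9,u-9:u+9]); s=np.ascontiguousarray(t[v-17:v+17,u-17:u+17]); _,m,_,l=cv2.minMaxLoc(cv2.matchTemplate(s,tp,cv2.TM_CCOEFF_NORMED)); print(n,round(m,3),l[0]-8,l[1]-8)
delta(cad(p,(-60-.5,82.5,172.5)),[np.sin(p[2]),-np.cos(p[2])])
```

```text
slot y 82.5 offset px (0, 1) contrast -100.0
slot y -27.5 offset px (0, 0) contrast -79.9
stT3 0.995 0 0
stT2 0.839 0 0
empty 0.976 0 0
T1 0.979 0 0
shift [ 0.0612 -0.0046  0.5914] clock 34.02 pos [0.4219 0.2563 0.2908]
tilt fix xyz [-0.0001 -0.      0.    ]
turnz -0.0025 J [-1.01  0.    0.38  1.75 -0.    1.39 -2.13]
```

>>> send_rows --plan '[[[0, 0, -0.002, 0.061, -0.005, 0.04, 0], [0, 0, 0, 0, 0, 0.1, 0], [0, 0, 0, 0, 0, 0.1, 0], [0, 0, 0, 0, 0, 0.1, 0], [0, 0, 0, 0, 0, 0.1, 0], [0, 0, 0, 0, 0, 0.1, 0], [0, 0, 0, 0, 0, 0.05, 0], [0, 0, 0, 0, 0, 0, 0], [0, 0, 0, 0, 0, 0, 0], [0, 0, 0, 0, 0, 0, 0], [0, 0, 0, 0, 0, 0, 0]]]'

```text
clock: 34.93
position: [0.4345, 0.2595, 0.1741]
ee_rot: [0.999, 0.038, 0.001, -0.001]
ft_force: [0.6, -0.5, -1.3]
grip_width: 0.28
grasp_force: 39.6
```

Run:
```python
from h import *
p=[0.5006,0.1804,0.0751]
delta(cad(p,(-4.5,82.5,171)),[np.sin(p[2]),-np.cos(p[2])])
```

```text
shift [0.2775 0.0071 0.0161] clock 34.93 pos [0.4345 0.2595 0.1741]
tilt fix xyz [-0.0009 -0.0012  0.    ]
turnz 0.0004 J [-0.99  0.12  0.39  1.89 -0.05  1.14 -2.08]
```

>>> send_rows --plan '[[[0, 0, 0, 0.034, 0.007, 0.005, 0], [0, 0, 0, 0.034, 0, 0.005, 0], [0, 0, 0, 0.034, 0, 0, 0], [0, 0, 0, 0.034, 0, 0, 0], [0, 0, 0, 0.034, 0, 0, 0], [0, 0, 0, 0.034, 0, 0, 0], [0, 0, 0, 0.034, 0, 0, 0], [0, 0, 0, 0.034, 0, 0, 0], [0, 0, 0, 0.006, 0, 0, 0], [0, 0, 0, 0, 0, 0, 0], [0, 0, 0, 0, 0, 0, 0], [0, 0, 0, 0, 0, 0, 0]]]'

```text
clock: 35.93
position: [0.4891, 0.262, 0.1708]
ee_rot: [0.999, 0.038, -0.0, 0.0]
ft_force: [0.4, -0.4, 0.0]
grip_width: 0.279
grasp_force: 39.6
```

Run:
```python
from h import *
p=[0.5006,0.1804,0.0751]
delta(cad(p,(-4.5,82.5,166.7)),[np.sin(p[2]),-np.cos(p[2])])
```

```text
shift [ 0.0043 -0.0012  0.0204] clock 35.93 pos [0.4891 0.262  0.1708]
tilt fix xyz [0.     0.0001 0.    ]
turnz 0.0006 J [-0.93  0.24  0.41  1.77 -0.1   1.15 -1.98]
```

>>> send_rows --plan '[[[0, 0, 0, 0.004, 0, 0.007, 0], [0, 0, 0, 0, 0, 0.008, 0], [0, 0, 0, 0, 0, 0.007, 0], [0, 0, 0, 0, 0, 0.004, 0], [0, 0, 0, 0, 0, 0, 0], [0, 0, 0, 0, 0, 0, 0]]]'

```text
clock: 36.43
position: [0.4903, 0.2621, 0.1667]
ee_rot: [0.999, 0.038, 0.0, -0.0]
ft_force: [-3.5, -2.3, 9.5]
grip_width: 0.285
grasp_force: 40.9
```

>>> send_rows --plan '[[[0, 0, 0, 0, 0, -0.004, 0], [0, 0, 0, 0, 0, 0, 0.45], [0, 0, 0, 0, 0, 0, 0.5], [0, 0, 0, 0, 0, 0, 0.5], [0, 0, 0, 0, 0, 0, 0.5], [0, 0, 0, 0, 0, 0, 0.5], [0, 0, 0, 0, 0, -0.06, 0.5], [0, 0, 0, 0, 0, -0.1, 0.5], [0, 0, 0, 0, 0, -0.15, 0.5], [0, 0, 0, 0, 0, -0.15, 0.5], [0, 0, 0, 0, 0, -0.12, 1], [0, 0, 0, 0, 0, 0, 1], [0, 0, 0, 0, 0, 0, 1]]]'

```text
clock: 37.52
position: [0.4908, 0.2623, 0.2845]
ee_rot: [0.999, 0.038, 0.001, -0.001]
ft_force: [-0.9, 0.3, 0.2]
grip_width: 0.897
grasp_force: 0.0
```

Run:
```python
from h import *
p=[0.5006,0.1804,0.0751]
c,im=snap("wrist","w16.png")
for s in (82.5,27.5):
    P=cad(p,(-4,s,190)); uv,Q=find(c,im,P[:2],.19); print((Q-P).round(4))
slotfit(c,im,p,(-27.5,))
delta(cad(p,(18,199,285)),[np.cos(p[2]),np.sin(p[2])])
```

```text
match 0.785 (np.float64(324.5), np.int64(254)) guess [323 255]
[ 0.0007 -0.0009  0.    ]
match 0.746 (np.float64(427.5), np.int64(254)) guess [426 255]
[ 0.0008 -0.0009  0.    ]
slot y -27.5 offset px (-1, 0) contrast -72.5
shift [ 0.1115 -0.5838 -0.0097] clock 37.57 pos [0.4902 0.2621 0.283 ]
tilt fix xyz [-0.0004 -0.0006  0.    ]
turnz -1.0467 J [-0.95  0.16  0.42  1.62 -0.07  1.38 -2.01]
```

>>> send_rows --plan '[[[0, 0, 0, 0.028, -0.146, 0, 1], [0, 0, 0, 0.028, -0.146, 0, 1], [0, 0, 0, 0.028, -0.146, 0, 1], [0, 0, 0, 0.028, -0.146, 0, 1], [0, 0, -0.0748, 0, 0, 0, 1], [0, 0, -0.0748, 0, 0, 0, 1], [0, 0, -0.0748, 0, 0, 0, 1], [0, 0, -0.0748, 0, 0, 0, 1], [0, 0, -0.0748, 0, 0, 0, 1], [0, 0, -0.0748, 0, 0, 0, 1], [0, 0, -0.0748, 0, 0, 0, 1], [0, 0, -0.0748, 0, 0, 0, 1], [0, 0, -0.0748, 0, 0, 0, 1], [0, 0, -0.0748, 0, 0, 0, 1], [0, 0, -0.0748, 0, 0, 0, 1], [0, 0, -0.0748, 0, 0, 0, 1], [0, 0, -0.0748, 0, 0, 0, 1], [0, 0, -0.0748, 0, 0, 0, 1], [0, 0, 0, 0, 0, 0, 1], [0, 0, 0, 0, 0, 0, 1]]]'

```text
clock: 39.23
position: [0.5034, 0.3799, 0.2814]
ee_rot: [0.681, 0.732, -0.001, -0.0]
ft_force: [0.2, -0.2, -0.4]
grip_width: 0.997
grasp_force: 0.0
```

Run:
```python
from h import *
p=[0.5006,0.1804,0.0751]
c,im=snap("wrist","w17.png"); d,t=snap("top","t17.png")
print(proj(c,[cad(p,(18,199,100))]).round(1))
g=cv2.cvtColor(im,cv2.COLOR_RGB2GRAY); q=proj(c,[cad(p,(18,199,100))])[0].round().astype(int)
s=(g[q[1]-40:q[1]+40,q[0]-40:q[0]+40]<45).astype(np.uint8); n,l,st,ce=cv2.connectedComponentsWithStats(s); i=1+st[1:,4].argmax(); uv=ce[i]+q-40; print("knob",uv.round(1),st[i])
print(atz(c,uv,.1)-cad(p,(18,199,100)))
delta(cad(p,(18,198,100.5)),[np.cos(p[2]),np.sin(p[2])])
```

```text
[[322.7 218.4]]
knob [322.7 220.1] [  21   22   37   40 1234]
[ 1.28987995e-04 -1.26066888e-03 -2.77555756e-17]
shift [-0.0037  0.0013  0.9066] clock 39.33 pos [0.5035 0.38   0.2818]
tilt fix xyz [-0.0005  0.0005  0.    ]
turnz -0.002 J [-0.84  0.33  0.16  1.4  -0.05  1.42 -0.61]
```

>>> send_rows --plan '[[[0, 0, -0.002, -0.003, 0.001, 0, 1], [0, 0, 0, 0, 0, 0.16, 1], [0, 0, 0, 0, 0, 0.17, 1], [0, 0, 0, 0, 0, 0.17, 1], [0, 0, 0, 0, 0, 0.17, 1], [0, 0, 0, 0, 0, 0.14, 1], [0, 0, 0, 0, 0, 0.09, 1], [0, 0, 0, 0, 0, 0, 1], [0, 0, 0, 0, 0, 0, 0.6], [0, 0, 0, 0, 0, 0, 0.42], [0, 0, 0, 0, 0, 0, 0.42], [0, 0, 0, 0, 0, 0, 0], [0, 0, 0, 0, 0, 0, 0], [0, 0, 0, 0, 0, 0, 0], [0, 0, 0, 0, 0, 0, 0], [0, 0, 0, 0, 0, 0, 0], [0, 0, 0, 0, 0, 0, 0]]]' --squeeze 50

```text
clock: 40.75
position: [0.5042, 0.3802, 0.1039]
ee_rot: [0.679, 0.734, 0.001, -0.0]
ft_force: [-3.6, -1.4, 6.4]
grip_width: 0.311
grasp_force: 48.8
```

>>> send_rows --plan '[[[0, 0, 0, -0.015, 0, 0, 0], [0, 0, 0, -0.015, 0, 0, 0], [0, 0, 0, -0.015, 0, 0, 0], [0, 0, 0, -0.015, 0, 0, 0], [0, 0, 0, -0.015, 0, 0, 0], [0, 0, 0, -0.015, 0, 0, 0], [0, 0, 0, -0.015, 0, 0, 0], [0, 0, 0, -0.015, 0, 0, 0], [0, 0, 0, 0, 0, 0, 0]]]'

```text
clock: 41.5
position: [0.5059, 0.3563, 0.1039]
ee_rot: [0.679, 0.734, 0.001, -0.0]
ft_force: [-2.7, 0.3, 7.3]
grip_width: 0.305
grasp_force: 49.3
```

>>> send_rows --plan '[[[0, 0, 0, -0.01, 0, 0, 0], [0, 0, 0, -0.008, 0, 0, 0], [0, 0, 0, 0, 0, 0, 0]]]'

```text
clock: 41.75
position: [0.5062, 0.353, 0.1039]
ee_rot: [0.679, 0.734, 0.001, -0.0]
ft_force: [-3.8, 1.5, 6.4]
grip_width: 0.308
grasp_force: 49.3
```

>>> send_rows --plan '[[[0, 0, 0, -0.008, 0, 0, 0], [0, 0, 0, -0.006, 0, 0, 0], [0, 0, 0, 0, 0, 0, 0]]]'

```text
clock: 42.0
position: [0.5062, 0.3526, 0.1041]
ee_rot: [0.678, 0.735, 0.003, -0.001]
ft_force: [-1.2, 9.1, 2.7]
grip_width: 0.308
grasp_force: 49.2
```

>>> send_rows --plan '[[[0, 0, 0, 0.006, 0, 0, 0], [0, 0, 0, 0, 0, 0, 0.5], [0, 0, 0, 0, 0, 0, 1], [0, 0, 0, 0, 0, 0, 1], [0, 0, 0, 0, 0, 0, 1], [0, 0, 0, 0, 0, 0, 1], [0, 0, 0, 0, 0, -0.1, 1], [0, 0, 0, 0, 0, -0.2, 1], [0, 0, 0, 0, 0, -0.2, 1], [0, 0, 0, 0, 0, -0.2, 1], [0, 0, 0, 0, 0, -0.2, 1], [0, 0, 0, 0, 0, 0, 1], [0, 0, 0, 0, 0, 0, 1], [0, 0, 0, 0, 0, 0, 1]]]'

```text
clock: 43.17
position: [0.5061, 0.3503, 0.2818]
ee_rot: [0.679, 0.734, -0.0, 0.0]
ft_force: [-0.6, 0.2, -0.2]
grip_width: 0.997
grasp_force: 0.0
```

Run:
```python
from h import *
p=[0.5006,0.1804,0.0751]
c,im=snap("wrist","w18.png"); d,t=snap("top","t18.png"); e,s_=snap("scene","s18.png")
q=proj(c,[cad(p,(18,171,100))])[0].round().astype(int); g=cv2.cvtColor(im,cv2.COLOR_RGB2GRAY)
s=(g[q[1]-40:q[1]+40,q[0]-40:q[0]+40]<45).astype(np.uint8); n,l,st,ce=cv2.connectedComponentsWithStats(s); i=1+st[1:,4].argmax(); uv=ce[i]+q-40
print("knob",uv.round(1),q,st[i],R.from_euler('z',-p[2]).apply(atz(c,uv,.1)-[p[0],p[1],0]).round(4))
a=cv2.resize(s_[140:400,120:460],None,fx=1.6,fy=1.6); b=t[150:290,170:470]; b=cv2.resize(b,(544,254))
cv2.imwrite("pics/v18.png",np.hstack([np.vstack([a[:340],b[:250]])[:,:,::-1],np.zeros((590,1,3),np.uint8)]))
```

```text
knob [323.  217.1] [322 216] [  22   21   37   40 1169] [0.0189 0.1703 0.1   ]
```

View pics/v18.png

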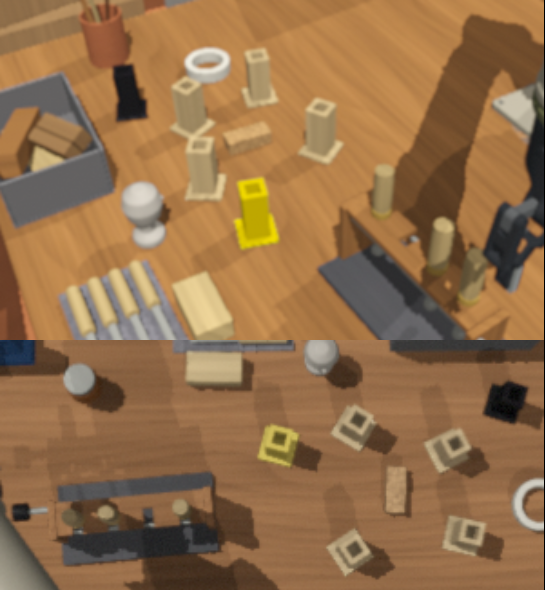

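Run:
```python
from h import *
p=[0.5006,0.1804,0.0751]; q0=optics.get_calibration("wrist")
def C(pos,quat):
    W=np.eye(4);W[:3,:3]=R.from_quat(quat).as_matrix();W[:3,3]=pos; return np.array(q0["intrinsics"]),np.array(q0["distortion"]),W@np.array(q0["T_tool_cam"])
for f,c in(("w1.png",C([.5027,.3497,.2481],[.676,.737,0,0])),("w18.png",cal("wrist"))):
    im=cv2.imread("pics/"+f); g=cv2.cvtColor(im,cv2.COLOR_BGR2GRAY); q=proj(c,[cad(p,(18,171,100))])[0].round().astype(int)
    s=(g[q[1]-40:q[1]+40,q[0]-40:q[0]+40]<45).astype(np.uint8); n,l,st,ce=cv2.connectedComponentsWithStats(s); i=1+st[1:,4].argmax(); uv=ce[i]+q-40
    print(f,uv.round(1),R.from_euler('z',-p[2]).apply(atz(c,uv,.1)-[p[0],p[1],0]).round(4))
    m=cv2.imread("pics/"+f)
a,t=cv2.imread("pics/top0.png"),cv2.imread("pics/t18.png")
def k(im): 
    g=cv2.cvtColor(im,cv2.COLOR_BGR2GRAY)[235:256,168:200]; w=np.clip(60.-g,0,None); y,x=np.mgrid[:g.shape[0],:g.shape[1]]; return ((w*x).sum()/w.sum()+168).round(2),((w*y).sum()/w.sum()+235).round(2)
print(k(a),k(t)); caddymove("top0.png",t[:,:,::-1],(195,215,300,285))
```

```text
w1.png [327.3 224.4] [0.0182 0.1725 0.1   ]
w18.png [323.  217.1] [0.0182 0.1701 0.1   ]
(np.float64(180.59), np.float64(245.07)) (np.float64(181.13), np.float64(244.49))
ecc 0.707 px shift at caddy [ 0.77 -0.28] rot -0.0002
```

```bash
python3 -c "
from workcell import job
print(job.hand_in())"
```

```text
the job is handed in; nothing more can be done
None
```

The job is handed in: all three burnishers that were there hang upright in slots 1, 3 and 4, the knob is pushed home to its stop, and the stands and other bench things looked undisturbed in the final picture.

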